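# Feed a carton past the date coder with a push stick

## Task

Take the wooden push stick from the red mat and use it to square the coffee carton on the steel bed up against the guide rail, then slide it slowly along the rail past the print head until it rests against the black end stop, keeping it flat against the rail all the way past the head. Work the carton with the stick only, never with the gripper or arm, and leave the sugar jar and the tamper standing where they are. When the carton is home, lay the stick back on the middle of the red mat, standing on its sole as it was, and let go.

Things in the scene. Friction and masses are not known exactly. Their poses are not given: they have to be found in the camera images.
- station: Fixed date-coding station. Origin: worktop height, on the guide rail's face, under the print nozzle. +y = feed direction along the rail to the end stop, +x = into the rail, away from the robot. Steel bed: top at z 6, x -150 to 0, y -322 to 168 mm. Aluminium rail: straight flat face at x 0, 12 mm thick, top at z 46, same y span; the head looks through a window at y 0, nothing juts from the face.
- head (a point): Centre of the top of the grey print head, behind the rail, 108 mm above the worktop, at x 60, y 0 mm in the station's frame (same axes). Also behind the rail, in that frame: the head's post (x 124, up to z 158 mm), a small sensor (y -60, up to z 74) and a white controller (x 160 to 250, y -285 to -115, up to z 120 mm).
- stop (a point): Point on the face of the black end stop, in line with the middle of a carton lying on the rail, 26 mm above the worktop; at x -35, y 158 mm in the station's frame, same axes. The stop stands square across the bed (x -60 to 12 mm, top at z 46 mm).
- carton_mid (a point): Centre of the loose cardboard carton with a dark green band: 70 mm (its x) by 140 mm (its y, long side) by 65 mm high, 0.2 to 0.4 kg. Starts on the infeed (-y) part of the bed, off the rail and turned a little. Home: long side flat on the rail and +y end on the end stop, so centre at x -35, y 88 mm in the station's frame.
- stick_grip (a point): Middle of the push stick's handle, 42 mm above the underside of its sole (on which it stands). +y to the nose, +x to the heel side. Handle 22 mm wide (x), 80 mm long (y), z -34 to +22 mm here: grip it across x, from above. Sole under it 44 x 90 x 8 mm. Wood, 0.16 kg. In use its axes lie parallel to the station's, the stick on the robot's side of the carton.
- stick_heel (a point): Middle of the heel's pushing face, which looks to the stick's +y and pushes the carton's trailing end: from the handle's middle (stick_grip) it lies at x +27, y +70, z -27 mm. The heel stands square to the blade towards +x (x 8 to 45 mm), 12 mm thick, 30 mm high from the underside of the stick. Same axes.
- stick_nose (a point): Tip of the stick's straight blade, from the handle's middle at x 0, y +165, z -27 mm. The blade is 16 mm wide (x -8 to +8 mm from the handle's middle) and 30 mm high from the underside, and runs from the handle to here; ahead of the heel its flat +x side bears on the carton's long side. Same axes.
- mat: Red silicone tamping mat lying fixed on the worktop, 280 mm (x) by 180 mm (y) by 5 mm thick. Origin at the centre of its underside. Beyond its far edge stands a steel turntable (210 mm diameter) with two glass tumblers, up to 113 mm high.
- sugar_jar: Bystander: glass sugar jar with a steel twist cap, 92 mm diameter, 124 mm high, origin at the centre of its underside. Leave alone.
- tamper: Bystander: steel coffee tamper with wooden knob, 58 mm diameter, 87 mm high, origin at the centre of its underside. Leave alone.
There are look-alikes about, which are no part of the job. What is shaped like the part that bears stick_grip but pink is not meant. What is shaped like the part that bears carton_mid but purple is not meant.

How it is judged:
By the outcome, as a careful person would: the job done as asked, in the order asked, and still so for the second after the job is handed in, with the robot touching nothing.
It also fails if it takes over 67 s, if anything falls off the work surface, if the arm or the gripper's body presses on something with over 40 N, if the wrist force passes 120 N, or if a joint passes its speed limit or range.

## Robot

A 6-joint arm with a two-finger parallel gripper is mounted at the origin on the work surface. World frame = base frame: x ahead of the robot, y to its left, z up, the work surface at z = 0. Lengths are in m, angles in rad, forces in N, time in s.
With the tool pointing down it reaches from about 0.35 to 0.725 m from the base axis. Payload 4.3 kg.
Tool frame: the origin (TCP) lies midway between the tips of the shut fingers; the grasp point (between the pads) lies 19 mm behind it (grasp_offset is the distance from the TCP to the grasp point, in m); z points along the fingers, y is the direction in which the jaws open and shut (so a half turn about z gives the same grasp; the last joint's range is limited). The gripper opens to 85 mm and grips with 20 to 120 N. Pads are 22 mm wide; open, the fingers measure 114 mm over their backs; the gripper's body (76 mm by 85 mm) begins 54 mm behind the grasp point. The pads swing forward as they close: fully open they stand 13 mm farther back than shut.
Start: joints at [1.015, 0.377, 0.081, 1.274, 0, 1.46], TCP at [0.248, 0.519, 0.231] pointing down, gripper open.
Joint ranges: [-2.72, 2.72], [-0.84, 1.66], [-1.02, 1.22], [-1.77, 2.12], [-1.37, 1.28], [-3.14, 3.14]. Speed limits (rad/s): [2.57, 2.57, 3.14, 3.14, 3.14, 3.14].

## Interface

Orientations are given as a unit quaternion [x, y, z, w].
In Python, from rig import observe, capture, close_job, grasp_offset gives the robot as it stands.
- The arm moves only by the tool apply_moves, never from a script. Its argument "steps" is a list of rows, each a list of 7 numbers: the shift along the tool's x, y, z in m, then the turn, a rotation vector about the tool's x, y, z in rad, then the opening, from 0 (shut) to 1 (fully open). A call has 1 to 8 rows; each row shifts and turns the commanded pose from where the row before left it, along the tool's axes as they then stand; what a row does not reach is not made up. A row lasts 1/8 s, in which the tool goes at most 62.5 mm and 10.7 degrees, less where a joint would pass 70% of its speed; a pose out of reach is approached as far as the arm can. A call is refused whole if a number of a shift passes 0.0625 or a number of a turn 0.188, either way. A call with a gripper value outside its range is refused whole. The fingers move at their own pace and stop on an object; "squeeze" is the grip in N (left out, the last holds). Time passes only in rows, so rows that do not move let the fingers close. It gives the time, the measured TCP pose, the force and the opening at its end, in the units of the state.
- observe(): the state, without advancing time (a new reading comes with each control period).
- capture(name): name is "scene" or "top" or "wrist"; returns a dict with "pixels" (480x640x3 uint8, red, green, blue), "fovy" (degrees; the focal length in pixels is half the picture's height over the tangent of half this angle, whatever the lens; pixels are square), "cx", "cy" (the principal point, pixels), "extrinsics" (4x4, takes a point from camera to world coordinates); the wrist camera has in their place "mount" (4x4, takes a point from camera to tool coordinates, whose origin is the TCP and whose axes are the flange's). Camera axes: x right, y up, looking along -z (the intrinsics and any distortion apply to the point x, -y, -z); pixel columns grow to the right and rows downward; lengths in m; the calibration is good to about 2 mm. A picture is of the moment at which its call begins: read the wrist's pose just before it. There is no depth.
- close_job(): hands the job in, once; it reports no verdict.
The state is a dict: "time_s": time; "joint_pos": joint angles; "qvel": joint speeds; "joint_torque": joint torques, N m; "tool_pos": TCP position; "ee_rot": TCP orientation; "contact_force": force on the tool from outside, world axes, zero at the start; "wrist_torque": the same for the moment, N m; "finger_gap": opening from 0.0 (shut) to 1.0 (fully open).
Only numpy, scipy, OpenCV 4.12 (cv2) and the standard library are available. Lean on these libraries where they do the work, as an engineer would, in place of code of your own. Each camera call takes 0.05 s, during which the arm holds its last target.

## Working session

There is one attempt and no reset: what is moved stays moved. The work goes in short steps, Python scripts to look and compute and a tool call to move; the robot and the scene stay as the last step left them, time stands still between calls to the robot, and variables do not carry over. Pictures are saved under pics/ and viewed, and the job is handed in when it is done.

Besides the shell and the picture viewer there is one more tool, called by a JSON object that holds its "name" and its "arguments". apply_moves: Moves the arm, as the interface text tells. Its arguments: {"type":"object","properties":{"steps":{"type":"array"},"squeeze":{"type":"number"}},"required":["steps"]}

```bash
mkdir -p pics; ls
python3 - <<'E'
from rig import observe,capture,grasp_offset
import cv2,numpy as np
s=observe();print(s, grasp_offset)
np.set_printoptions(precision=4,suppress=True)
for n in("scene","top"):
    c=capture(n);cv2.imwrite(f"pics/{n}0.png",c["pixels"][:,:,::-1]);print(n,{k:v for k,v in c.items() if k!="pixels"})
E
```

```text
pics
{'time_s': 0.0, 'joint_pos': array([ 1.01469273e+00,  3.78101239e-01,  7.96207573e-02,  1.27439694e+00,
       -9.10760577e-06,  1.46049943e+00]), 'qvel': array([ 0.00062684, -0.00018562, -0.00101152,  0.00041703, -0.00058003,
       -0.00051624]), 'joint_torque': array([ 2.87675266e-04, -4.63605595e+01,  2.69873786e+01,  2.06553738e-02,
        2.39777164e-04,  6.04238579e-06]), 'tool_pos': array([0.24757726, 0.51824015, 0.23033709]), 'ee_rot': array([ 2.21061944e-01,  9.75259214e-01, -9.84807776e-04, -3.36027583e-04]), 'contact_force': array([ 0.28029002,  0.34004804, -0.82126932]), 'wrist_torque': array([ 0.01762647, -0.01393869, -0.04390013]), 'finger_gap': 0.9994287259202295} 0.0187
scene {'fovy': 48.9856712380449, 'cx': 315.2036835813998, 'cy': 240.05010032916212, 'extrinsics': array([[-0.7346, -0.3689,  0.5695,  1.0287],
       [ 0.6784, -0.4165,  0.6053,  0.8121],
       [ 0.0139,  0.8309,  0.5562,  0.6944],
       [ 0.    ,  0.    ,  0.    ,  1.    ]])}
top {'fovy': 52.83767289957644, 'cx': 327.36817978844454, 'cy': 242.19591159831583, 'extrinsics': array([[ 0.0014,  0.9977, -0.068 ,  0.3373],
       [-1.    ,  0.0021,  0.0095,  0.1572],
       [ 0.0096,  0.068 ,  0.9976,  1.211 ],
       [ 0.    ,  0.    ,  0.    ,  1.    ]])}
```

View pics/scene0.png

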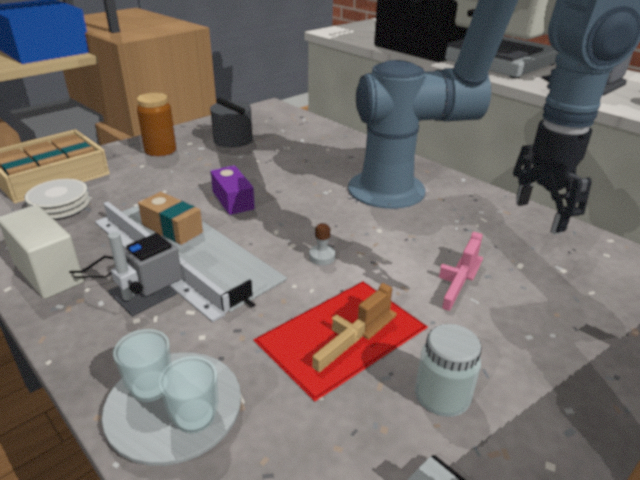

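View pics/top0.png

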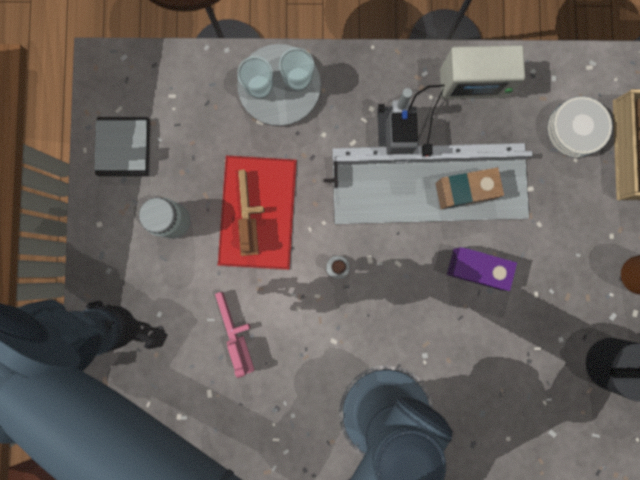

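Scene: wooden stick on the red mat (top ~(247,215)), carton with the dark green band (top ~(470,188)) on the steel bed. Look-alikes: the pink stick (235,335) and purple box (483,268), which are not meant. Now enlarged crops to confirm and measure.

```bash
cat > h.py <<'E'
import cv2,numpy as np
from scipy.spatial.transform import Rotation as R
np.set_printoptions(precision=4,suppress=True)
def ray(c,u,v,T=None):
    f=240/np.tan(np.radians(c["fovy"]/2)); T=c["extrinsics"] if T is None else T
    d=T[:3,:3]@np.array([(u-c["cx"])/f,-(v-c["cy"])/f,-1]); return T[:3,3],d
def unproj(c,u,v,z,T=None):
    o,d=ray(c,u,v,T); return o+d*(z-o[2])/d[2]
def proj(c,P,T=None):
    f=240/np.tan(np.radians(c["fovy"]/2)); T=c["extrinsics"] if T is None else T
    p=(np.asarray(P)-T[:3,3])@T[:3,:3]
    return np.stack([c["cx"]+f*p[...,0]/-p[...,2], c["cy"]-f*p[...,1]/-p[...,2]],-1)
def crop(img,x0,y0,w,h,k,name):
    cv2.imwrite(name,cv2.resize(img[y0:y0+h,x0:x0+w,::-1],None,fx=k,fy=k,interpolation=cv2.INTER_CUBIC))
def wristT(c,s):
    T=np.eye(4);T[:3,:3]=R.from_quat(s["ee_rot"]).as_matrix();T[:3,3]=s["tool_pos"];return T@c["mount"]
E
python3 - <<'E'
from h import *
import cv2,pickle
a=cv2.imread("pics/top0.png")[:,:,::-1]
crop(a,210,145,100,130,4.6,"pics/c1.png")
crop(a,325,130,220,110,3.6,"pics/c2.png")
b=cv2.imread("pics/scene0.png")[:,:,::-1]
crop(b,250,270,190,130,4.2,"pics/c3.png")
crop(b,85,180,210,140,3.8,"pics/c4.png")
E
```

```text
(no output)
```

View pics/c1.png

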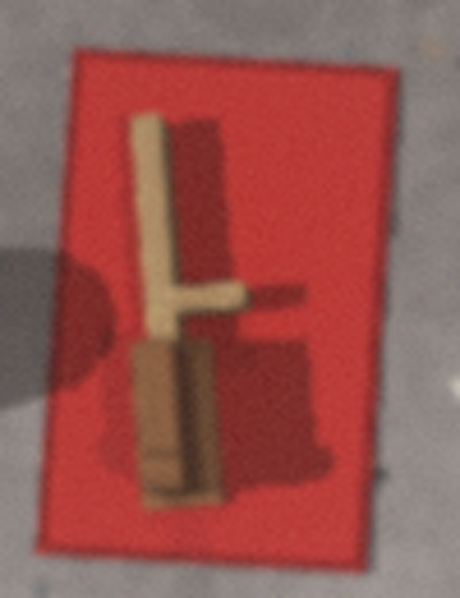

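View pics/c2.png

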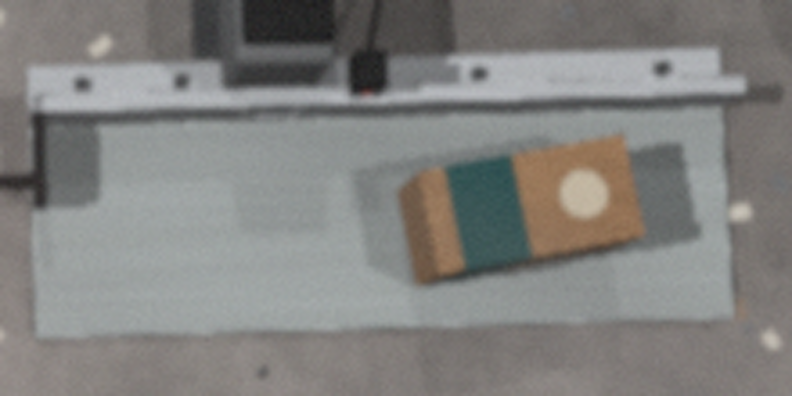

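View pics/c3.png

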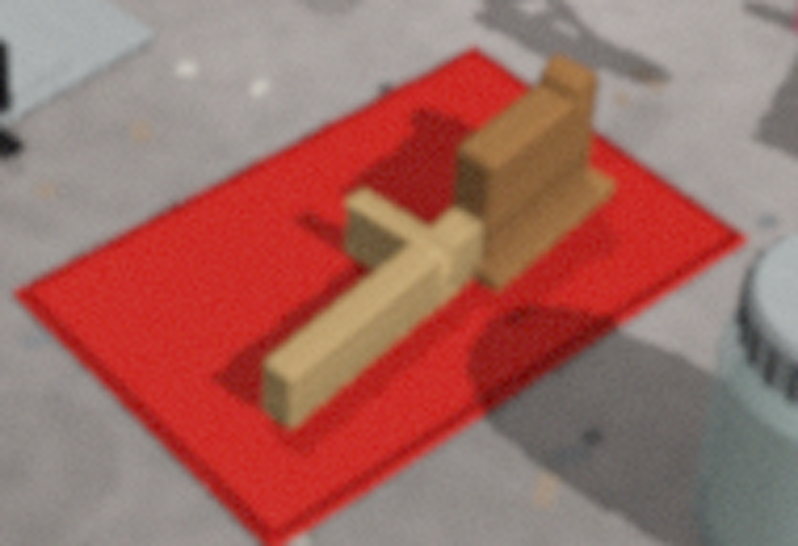

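View pics/c4.png

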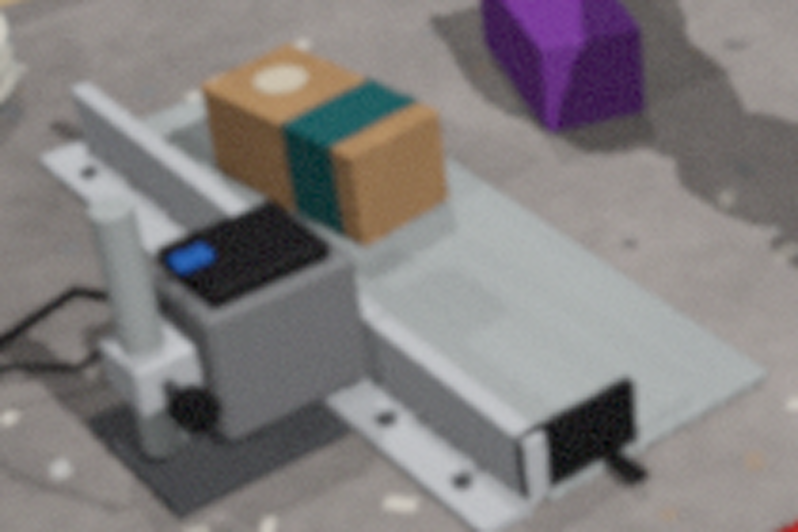

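```bash
cat > fit.py <<'E'
from h import *
from rig import capture
from scipy.optimize import least_squares
C={n:capture(n) for n in("top","scene")}
offs={"c1":("top",210,145,4.6),"c2":("top",325,130,3.6),"c3":("scene",250,270,4.2),"c4":("scene",85,180,3.8)}
def fit(name,obs,x0):
    def res(p,full=False):
        c,s=np.cos(p[2]),np.sin(p[2]);r=[]
        for cr,X,px in obs:
            n,ox,oy,k=offs[cr]; X=np.array(X)/1000
            P=np.array([p[0]+c*X[0]-s*X[1],p[1]+s*X[0]+c*X[1],X[2]])
            u=np.array([(px[0]+.5)/k-.5+ox,(px[1]+.5)/k-.5+oy])
            r.append(proj(C[n],P)-u)
        return np.ravel(r)
    q=least_squares(res,x0,loss="soft_l1"); print(name,q.x,"yaw deg",np.degrees(q.x[2])); print(res(q.x).reshape(-1,2).round(1).tolist()); return q.x
st=fit("station",[("c2",(-150,168,6),(38,337)),("c2",(-150,-322,6),(733,318)),("c2",(0,168,46),(38,110)),("c2",(0,-322,46),(745,95)),
 ("c4",(-150,168,6),(765,375)),("c4",(-60,168,46),(632,380)),("c4",(0,-322,46),(95,83))],[.5,0,0])
ca=fit("carton",[("c2",(35,-70,71),(623,135)),("c2",(-35,-70,71),(645,237)),("c2",(35,70,71),(440,168)),("c2",(-35,70,71),(465,273)),("c2",(35,70,6),(402,190)),("c2",(-35,70,6),(417,283)),
 ("c4",(-35,-70,71),(285,45)),("c4",(35,-70,71),(205,88)),("c4",(35,70,71),(335,150)),("c4",(-35,70,71),(440,110)),("c4",(35,70,6),(365,243)),("c4",(-35,70,6),(445,200))],[.45,-.2,0])
sk=fit("stick",[("c1",(-8,165,35),(131,115)),("c1",(8,165,35),(162,113)),("c1",(45,70,35),(245,285)),("c1",(45,58,35),(245,307)),("c1",(-22,-45,13),(143,507)),("c1",(22,-45,13),(222,500)),("c1",(-11,40,69),(132,342)),("c1",(11,40,69),(179,340)),
 ("c3",(8,165,35),(264,365)),("c3",(-8,165,35),(294,383)),("c3",(45,58,35),(370,188)),("c3",(45,70,35),(345,197)),("c3",(-22,45,5),(495,290)),("c3",(-22,-45,13),(615,183)),("c3",(11,40,69),(458,150))],[.4,.35,-1.57])
mt=fit("mat",[("c1",(140,90,5),(75,48)),("c1",(140,-90,5),(398,68)),("c1",(-140,-90,5),(368,572)),("c1",(-140,90,5),(38,552)),("c3",(140,-90,5),(18,293)),("c3",(-140,-90,5),(475,48)),("c3",(-140,90,5),(745,238)),("c3",(140,90,5),(272,543))],[.4,.35,0])
def inv(a,b):
    d=b[:2]-a[:2];c,s=np.cos(a[2]),np.sin(a[2]);return np.array([c*d[0]+s*d[1],-s*d[0]+c*d[1],np.degrees(b[2]-a[2])])
print("carton in station",inv(st,ca),"stick in mat",inv(mt,sk))
for u,v,z in((339,267,.087),(484,268,.06),(160,215,.12)): print("by",unproj(C["top"],u,v,z))
E
python3 fit.py
```

```text
station [ 0.6219 -0.0367  0.0246] yaw deg 1.411188406704976
[[-0.6, -0.3], [0.8, 0.7], [-1.6, 0.0], [1.3, 0.1], [0.0, -0.5], [0.5, 1.3], [-1.8, -0.4]]
carton [ 0.55   -0.2036  0.1768] yaw deg 10.132744547760499
[[1.8, -0.1], [1.4, 0.0], [-4.6, 0.6], [-5.9, 0.1], [-0.4, -0.3], [0.7, 1.0], [0.4, -0.8], [-2.3, -1.0], [2.9, 2.1], [-1.2, 0.1], [-1.2, 1.6], [0.5, -0.0]]
stick [ 0.4315  0.343  -1.4786] yaw deg -84.71979864980023
[[-0.1, 0.4], [-0.3, 0.3], [-0.2, -0.3], [0.2, -0.2], [-0.2, 1.0], [0.4, 0.9], [0.0, -0.1], [-0.9, -0.5], [-0.3, -0.7], [-0.3, -0.2], [-1.5, 0.2], [0.2, 1.3], [0.6, 1.5], [0.5, -0.4], [-1.0, -1.1]]
mat [ 0.4958  0.3217 -0.0563] yaw deg -3.228458541390381
[[-0.5, -0.3], [0.4, -0.4], [-0.1, 0.6], [-0.6, 0.8], [-2.0, -0.6], [-0.3, -1.1], [1.1, -0.4], [-0.1, 1.7]]
carton in station [-0.076  -0.165   8.7216] stick in mat [ -0.0654   0.0176 -81.4913]
by [0.3562 0.1193 0.087 ]
by [ 0.3548 -0.2278  0.06  ]
by [0.4726 0.5259 0.12  ]
```

```bash
cat >> h.py <<'E'
ST=np.array([0.6219,-0.0367,0.0246])
def plan(target,yaw_y,n,s=None,pos=None,yaw0=None):
    """rows from measured pose (or pos,yaw0 deg) to target TCP (tool down, tool-y heading yaw_y deg) in n rows"""
    from rig import observe
    s=s or observe()
    if pos is None: pos=s["tool_pos"]
    if yaw0 is None:
        Rm=R.from_quat(s["ee_rot"]).as_matrix(); yaw0=np.degrees(np.arctan2(Rm[1,1],Rm[0,1]))
    d=(np.asarray(target)-pos)/n; dy=((yaw_y-yaw0+180)%360-180)/n
    print("pos",pos,"yaw",yaw0,"d",np.asarray(target)-pos,"dyaw",dy*n)
    for i in range(n):
        a=np.radians(yaw0+dy*i); y=np.array([np.cos(a),np.sin(a),0]); z=np.array([0,0,-1.]); x=np.cross(y,z)
        print([round(float(v),4) for v in(d@x,d@y,d@z)]+[0,0,round(float(-np.radians(dy)),4)])
def st2w(x,y): 
    c,s=np.cos(ST[2]),np.sin(ST[2]); return np.array([ST[0]+c*x-s*y,ST[1]+s*x+c*y])
E
python3 -c "
from h import *
plan([.4315,.343,.18],95.3,6)"
```

```text
pos [0.2477 0.5185 0.2307] yaw 64.45615338026002 d [ 0.1838 -0.1755 -0.0507] dyaw 30.843846619739963
[-0.0402, -0.0132, 0.0085, 0, 0, -0.0897]
[-0.0389, -0.0167, 0.0085, 0, 0, -0.0897]
[-0.0372, -0.0201, 0.0085, 0, 0, -0.0897]
[-0.0353, -0.0234, 0.0085, 0, 0, -0.0897]
[-0.0331, -0.0265, 0.0085, 0, 0, -0.0897]
[-0.0305, -0.0293, 0.0085, 0, 0, -0.0897]
```

{"name": "apply_moves", "arguments": {"steps": [[-0.04,-0.013,0.0085,0,0,-0.09,1],[-0.039,-0.0167,0.0085,0,0,-0.09,1],[-0.037,-0.02,0.0085,0,0,-0.09,1],[-0.0353,-0.0234,0.0085,0,0,-0.09,1],[-0.033,-0.0265,0.0085,0,0,-0.09,1],[-0.0305,-0.0293,0.0085,0,0,-0.09,1],[0,0,0,0,0,0,1]]}}

```text
time_s: 1.08
tool_pos: [0.4328, 0.3418, 0.1793]
ee_rot: [-0.045, 0.999, -0.001, -0.001]
contact_force: [0.2, 0.2, 0.0]
finger_gap: 0.998
```

Run:
```python
from h import *
from rig import observe,capture
s=observe();c=capture("wrist");print(s["time_s"],s["tool_pos"],s["ee_rot"],c["mount"],c["fovy"],c["cx"],c["cy"])
cv2.imwrite("pics/w1.png",c["pixels"][:,:,::-1])
T=wristT(c,s)
print(proj(c,np.array([[.4315,.343,.069]]),T))
```

```text
1.075 [0.4328 0.3418 0.1793] [-0.0449  0.999  -0.0005 -0.0005] [[ 0.0001  0.9555  0.2948  0.0758]
 [ 1.      0.0002 -0.001  -0.0011]
 [-0.001   0.2948 -0.9555 -0.143 ]
 [ 0.      0.      0.      1.    ]] 64.00333171917075 320.11377835355705 241.33178882456698
[[323.4192 236.599 ]]
```

View pics/w1.png

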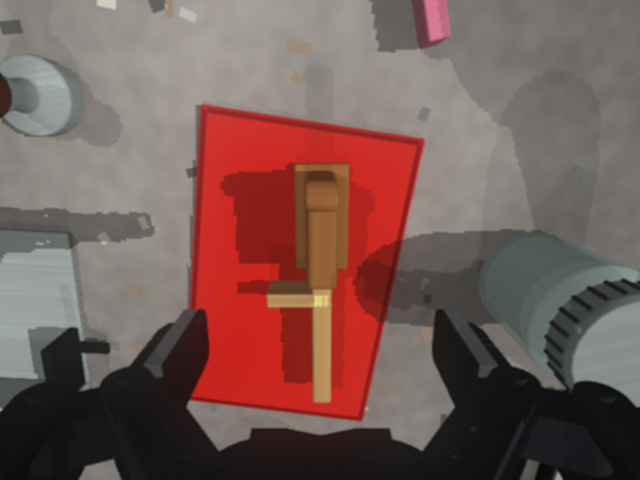

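The wrist picture shows the wooden stick: handle (322,230), heel (270,294), nose (322,402), with the mat corners at (203,106), (423,141) and (361,419).

```bash
cat >> h.py <<'E'
from scipy.optimize import least_squares
def wfit(name,c,T,obs,x0):
    def res(p):
        cc,s=np.cos(p[2]),np.sin(p[2]);r=[]
        for X,px in obs:
            X=np.array(X)/1000
            P=np.array([p[0]+cc*X[0]-s*X[1],p[1]+s*X[0]+cc*X[1],X[2]])
            r.append(proj(c,P,T)-np.array(px))
        return np.ravel(r)
    q=least_squares(res,x0,loss="soft_l1");print(name,q.x,"deg",np.degrees(q.x[2]));print(res(q.x).reshape(-1,2).round(1).tolist());return q.x
E
python3 - <<'E'
from h import *
from rig import observe,capture
s=observe();c=capture("wrist");T=wristT(c,s)
wfit("stick",c,T,[((-22,-45,13),(350,164)),((22,-45,13),(295,164)),((-8,165,35),(330,402)),((8,165,35),(314,402)),((45,58,35),(268,282)),((45,70,35),(267,306)),((-22,45,13),(347,267))],[.43,.343,-1.48])
wfit("mat",c,T,[((-140,-90,5),(203,106)),((-140,90,5),(423,141)),((140,90,5),(361,419))],[.496,.322,-.05])
crop(c["pixels"],180,150,200,270,2.2,"pics/w1c.png")
E
```

```text
stick [ 0.4307  0.3438 -1.4821] deg -84.91957546657036
[[0.2, -1.5], [-0.2, -1.7], [0.5, 0.0], [-1.3, -0.0], [-0.9, 10.9], [0.6, 0.2], [0.5, 1.5]]
mat [ 0.4969  0.3216 -0.0587] deg -3.3615081428756595
[[-3.9, -0.5], [1.3, 0.0], [0.3, 4.2]]
```

View pics/w1c.png

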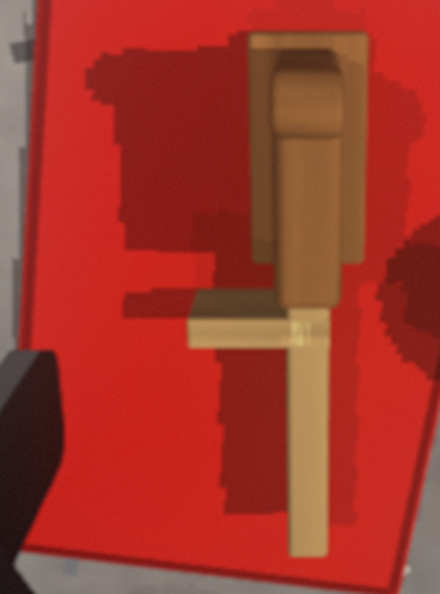

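{"name": "apply_moves", "arguments": {"steps": [[0.002,0.0018,0.035,0,0,0,1],[0,0,0.035,0,0,0,1],[0,0,0.035,0,0,0,1],[0,0,0.03,0,0,0,1],[0,0,0.015,0,0,0,1],[0,0,0,0,0,0,0],[0,0,0,0,0,0,0],[0,0,0,0,0,0,0]], "squeeze": 80}}

```text
time_s: 2.17
tool_pos: [0.4304, 0.3464, 0.0317]
ee_rot: [-0.047, 0.999, 0.001, 0.001]
contact_force: [0.0, 0.5, -0.1]
finger_gap: 0.373
```

{"name": "apply_moves", "arguments": {"steps": [[0,0,0,0,0,0,0],[0,0,0,0,0,0,0],[0,0,0,0,0,0,0]]}}

```text
time_s: 2.55
tool_pos: [0.4305, 0.3461, 0.0317]
ee_rot: [-0.047, 0.999, 0.001, 0.001]
contact_force: [-0.7, -0.7, 6.2]
finger_gap: 0.25
```

Run:
```python
from h import *
from rig import observe,capture
s=observe();c=capture("wrist");print(s["time_s"],s["tool_pos"],s["ee_rot"],s["finger_gap"],s["contact_force"],s["wrist_torque"])
cv2.imwrite("pics/w2.png",c["pixels"][:,:,::-1])
```

```text
2.55 [0.4305 0.3461 0.0317] [-0.0469  0.9989  0.0006  0.0012] 0.24963106051963552 [-0.7085 -0.6607  6.1559] [-0.2336  0.0465 -0.1164]
```

View pics/w2.png

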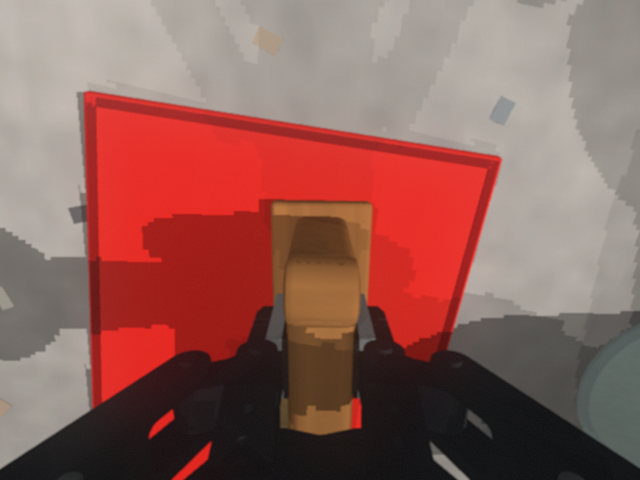

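Run:
```python
from h import *
p=st2w(-.150,-.318);print(p)
from rig import observe
s=observe();
plan([p[0],p[1],.19],181.4,16,pos=np.array([.4305,.346,.18]),yaw0=95.4)
```

```text
[ 0.4798 -0.3583]
pos [0.4305 0.346  0.18  ] yaw 95.4 d [ 0.0493 -0.7043  0.01  ] dyaw 86.0
[0.0011, -0.0441, -0.0006, 0, 0, -0.0938]
[0.0052, -0.0438, -0.0006, 0, 0, -0.0938]
[0.0093, -0.0431, -0.0006, 0, 0, -0.0938]
[0.0133, -0.0421, -0.0006, 0, 0, -0.0938]
[0.0172, -0.0406, -0.0006, 0, 0, -0.0938]
[0.0209, -0.0389, -0.0006, 0, 0, -0.0938]
[0.0245, -0.0367, -0.0006, 0, 0, -0.0938]
[0.0278, -0.0343, -0.0006, 0, 0, -0.0938]
[0.0309, -0.0315, -0.0006, 0, 0, -0.0938]
[0.0337, -0.0285, -0.0006, 0, 0, -0.0938]
[0.0362, -0.0252, -0.0006, 0, 0, -0.0938]
[0.0384, -0.0217, -0.0006, 0, 0, -0.0938]
[0.0403, -0.018, -0.0006, 0, 0, -0.0938]
[0.0418, -0.0142, -0.0006, 0, 0, -0.0938]
[0.0429, -0.0102, -0.0006, 0, 0, -0.0938]
[0.0437, -0.0061, -0.0006, 0, 0, -0.0938]
```

{"name": "apply_moves", "arguments": {"steps": [[0,0,-0.02,0,0,0,0],[0,0,-0.04,0,0,0,0],[0,0,-0.05,0,0,0,0],[0,0,-0.04,0,0,0,0]]}}

```text
time_s: 3.1
tool_pos: [0.4293, 0.3456, 0.1821]
ee_rot: [-0.047, 0.999, 0.0, 0.0]
contact_force: [0.6, 0.4, -1.4]
finger_gap: 0.25
```

{"name": "apply_moves", "arguments": {"steps": [[0.001,-0.044,0,0,0,-0.094,0],[0.005,-0.044,0,0,0,-0.094,0],[0.0093,-0.043,0,0,0,-0.094,0],[0.0133,-0.042,0,0,0,-0.094,0],[0.0172,-0.0406,0,0,0,-0.094,0],[0.021,-0.039,0,0,0,-0.094,0],[0.0245,-0.0367,0,0,0,-0.094,0],[0.0278,-0.0343,0,0,0,-0.094,0]]}}

```text
time_s: 4.1
tool_pos: [0.4539, -0.0079, 0.1802]
ee_rot: [-0.412, 0.911, 0.0, -0.0]
contact_force: [0.8, 0.5, -1.2]
finger_gap: 0.247
```

{"name": "apply_moves", "arguments": {"steps": [[0.031,-0.0315,0,0,0,-0.0937,0],[0.0337,-0.0285,0,0,0,-0.0937,0],[0.0362,-0.0252,0,0,0,-0.0937,0],[0.0384,-0.0217,0,0,0,-0.0937,0],[0.0403,-0.018,0,0,0,-0.0937,0],[0.0418,-0.0142,0,0,0,-0.0937,0],[0.043,-0.01,0,0,0,-0.0937,0],[0.0437,-0.006,0,0,0,-0.0937,0]]}}

```text
time_s: 5.1
tool_pos: [0.4785, -0.36, 0.1799]
ee_rot: [0.717, -0.697, -0.0, -0.0]
contact_force: [0.7, -0.4, -0.5]
finger_gap: 0.248
```

{"name": "apply_moves", "arguments": {"steps": [[0,0,0,0,0,0,0]]}}

```text
time_s: 5.22
tool_pos: [0.4786, -0.3618, 0.1796]
ee_rot: [0.715, -0.7, 0.0, 0.0]
contact_force: [-0.4, 1.2, -1.4]
finger_gap: 0.245
```

Run:
```python
from h import *
from rig import observe,capture
s=observe();c=capture("wrist");print(s["time_s"],s["tool_pos"],s["ee_rot"],s["finger_gap"],s["contact_force"],s["wrist_torque"],s["joint_pos"])
cv2.imwrite("pics/w3.png",c["pixels"][:,:,::-1])
c=capture("top");cv2.imwrite("pics/top3.png",c["pixels"][:,:,::-1]);crop(c["pixels"],325,130,220,150,3.6,"pics/t3c.png")
```

```text
5.225 [ 0.4786 -0.3618  0.1796] [ 0.7146 -0.6995  0.0003  0.0002] 0.2453516690840904 [-0.4018  1.2022 -1.4167] [-0.0678  0.0419  0.0037] [-0.7528  0.4452  0.0496  1.1747 -0.0004 -2.345 ]
```

View pics/w3.png

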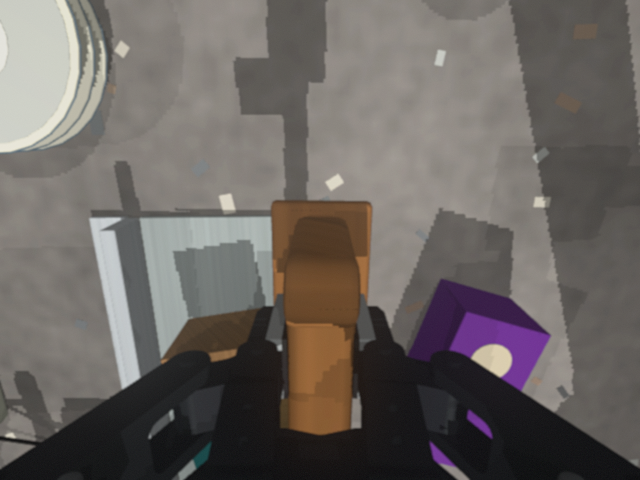

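View pics/t3c.png

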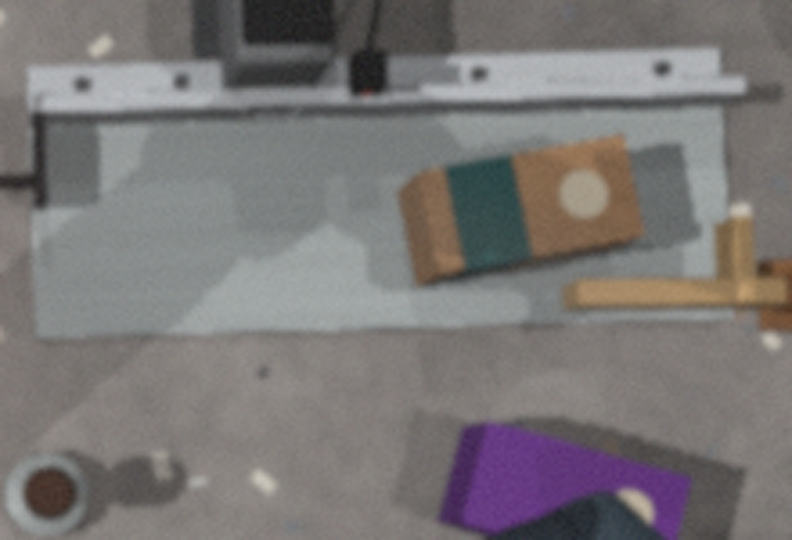

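Run:
```python
from h import *
a=cv2.imread("pics/w3.png")[:,:,::-1]
crop(a,80,190,200,200,3,"pics/w3c.png")
```

```text
(no output)
```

View pics/w3c.png

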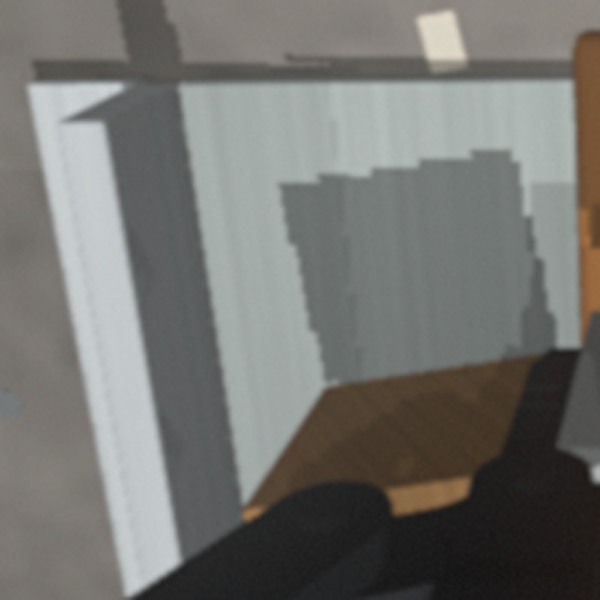

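Run:
```python
from h import *
from rig import observe,capture
s=observe();c=capture("wrist");T=wristT(c,s)
for n,(u,v,z) in {"railtop":(115,230.7,.046),"railtop2":(140,376.7,.046),"bed":(140.3,217.3,.006),"bed2":(160.7,356.7,.006),"ctopR":(161.7,362.7,.071),"cbotR":(188,319,.006),"cbotL":(262.7,306.7,.006)}.items():
    P=unproj(c,u,v,z,T); d=P[:2]-ST[:2]; k,q=np.cos(ST[2]),np.sin(ST[2])
    print(n,P,"st mm",1000*np.array([k*d[0]+q*d[1],-q*d[0]+k*d[1]]))
```

```text
railtop [ 0.631  -0.3538  0.046 ] st mm [   1.3081 -317.2205]
railtop2 [ 0.6271 -0.2255  0.046 ] st mm [   0.5998 -188.863 ]
bed [ 0.6299 -0.3544  0.006 ] st mm [   0.1821 -317.7548]
bed2 [ 0.6262 -0.2181  0.006 ] st mm [  -0.1773 -181.4413]
ctopR [ 0.5959 -0.2574  0.071 ] st mm [ -31.4352 -219.9833]
cbotR [ 0.5971 -0.2589  0.006 ] st mm [ -30.2841 -221.5162]
cbotL [ 0.5281 -0.2731  0.006 ] st mm [ -99.6342 -233.971 ]
```

Run:
```python
from h import *
p=st2w(-.142,-.313);print(p)
plan([p[0],p[1],.0355],181.5,6)
```

```text
[ 0.4876 -0.3531]
pos [ 0.4784 -0.3579  0.1799] yaw -178.58634349864073 d [ 0.0092  0.0048 -0.1444] dyaw 0.0863434986407583
[-0.0008, -0.0016, 0.0241, 0, 0, -0.0003]
[-0.0008, -0.0016, 0.0241, 0, 0, -0.0003]
[-0.0008, -0.0016, 0.0241, 0, 0, -0.0003]
[-0.0008, -0.0016, 0.0241, 0, 0, -0.0003]
[-0.0008, -0.0016, 0.0241, 0, 0, -0.0003]
[-0.0008, -0.0016, 0.0241, 0, 0, -0.0003]
```

{"name": "apply_moves", "arguments": {"steps": [[-0.0025,-0.005,0.03,0,0,-0.001,0],[-0.0023,-0.0047,0.035,0,0,0,0],[0,0,0.035,0,0,0,0],[0,0,0.025,0,0,0,0],[0,0,0.013,0,0,0,0],[0,0,0.0065,0,0,0,0],[0,0,0,0,0,0,0]]}}

```text
time_s: 6.25
tool_pos: [0.4887, -0.3536, 0.0362]
ee_rot: [0.716, -0.698, 0.0, -0.0]
contact_force: [0.3, -0.0, -1.4]
finger_gap: 0.248
```

```bash
cat > look.py <<'E'
from h import *
from rig import observe,capture
import sys
s=observe();n=sys.argv[1]
Rm=R.from_quat(s["ee_rot"]).as_matrix()
k,q=np.cos(ST[2]),np.sin(ST[2]);d=s["tool_pos"][:2]-ST[:2]
print("t",s["time_s"],"tcp",s["tool_pos"],"st mm",1000*np.array([k*d[0]+q*d[1],-q*d[0]+k*d[1]]),"yaw",np.degrees(np.arctan2(Rm[1,1],Rm[0,1]))%360,"F",s["contact_force"],"M",s["wrist_torque"])
c=capture("top");T=c["pixels"][130:250,325:545];c2=capture("scene");S=c2["pixels"][180:320,85:295]
cv2.imwrite(f"pics/{n}t.png",cv2.resize(T[:,:,::-1],None,fx=3.6,fy=3.6,interpolation=cv2.INTER_CUBIC))
cv2.imwrite(f"pics/{n}s.png",cv2.resize(S[:,:,::-1],None,fx=3.8,fy=3.8,interpolation=cv2.INTER_CUBIC))
E
python3 look.py a
```

```text
t 6.25 tcp [ 0.4887 -0.3536  0.0362] st mm [-140.9299 -313.5327] yaw 181.5092227675743 F [ 0.3189 -0.0241 -1.4389] M [-0.0732 -0.0402  0.0164]
```

View pics/at.png

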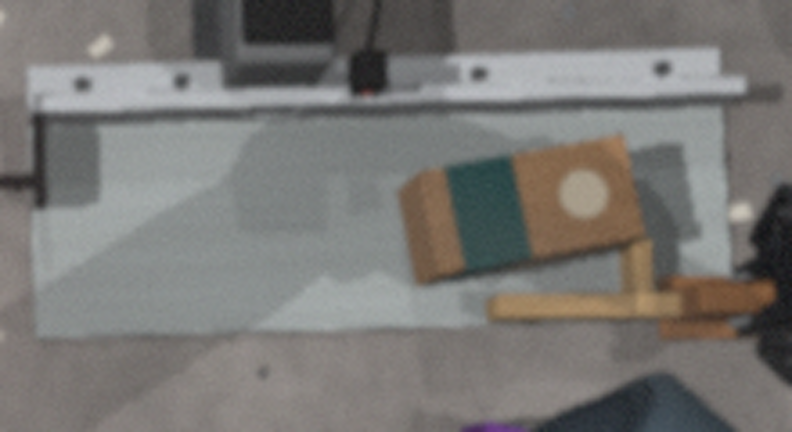

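View pics/as.png

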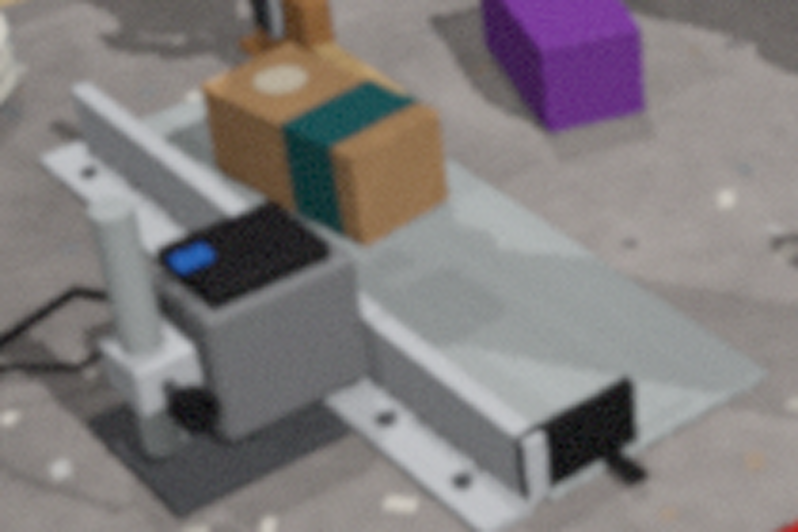

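{"name": "apply_moves", "arguments": {"steps": [[0,-0.006,0,0,0,0,0],[0,-0.006,0,0,0,0,0],[0,-0.006,0,0,0,0,0],[0,-0.006,0,0,0,0,0],[0,-0.005,0,0,0,0,0],[0,-0.005,0,0,0,0,0],[0,-0.005,0,0,0,0,0],[0,-0.004,0,0,0,0,0]]}}

```text
time_s: 7.35
tool_pos: [0.5317, -0.3526, 0.0357]
ee_rot: [0.716, -0.698, -0.0, -0.0]
contact_force: [-1.5, 0.5, -1.1]
finger_gap: 0.248
```

```bash
python3 look.py b
```

```text
t 7.35 tcp [ 0.5317 -0.3526  0.0357] st mm [ -97.8983 -313.561 ] yaw 181.49391775209264 F [-1.4593  0.5164 -1.0765] M [0.0676 0.3418 0.2958]
```

View pics/bt.png

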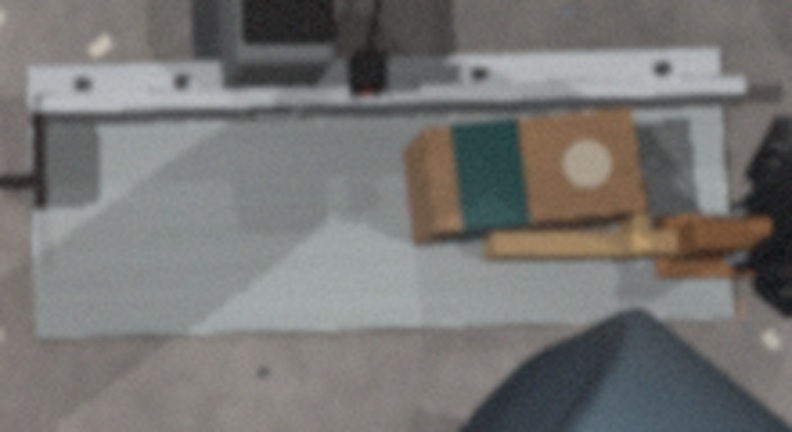

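{"name": "apply_moves", "arguments": {"steps": [[0,-0.004,0,0,0,0,0],[0,-0.004,0,0,0,0,0],[0,-0.003,0,0,0,0,0],[0,-0.003,0,0,0,0,0],[0,-0.002,0,0,0,0,0],[0,-0.001,0,0,0,0,0],[0,0,0,0,0,0,0]]}}

```text
time_s: 8.32
tool_pos: [0.5486, -0.3521, 0.0358]
ee_rot: [0.716, -0.698, 0.0, -0.0]
contact_force: [-0.9, -0.1, -1.2]
finger_gap: 0.247
```

```bash
python3 look.py c
```

```text
t 8.325 tcp [ 0.5486 -0.3521  0.0358] st mm [ -81.079  -313.5052] yaw 181.48728507933765 F [-0.8695 -0.1182 -1.1893] M [0.0837 0.2403 0.2402]
```

View pics/ct.png

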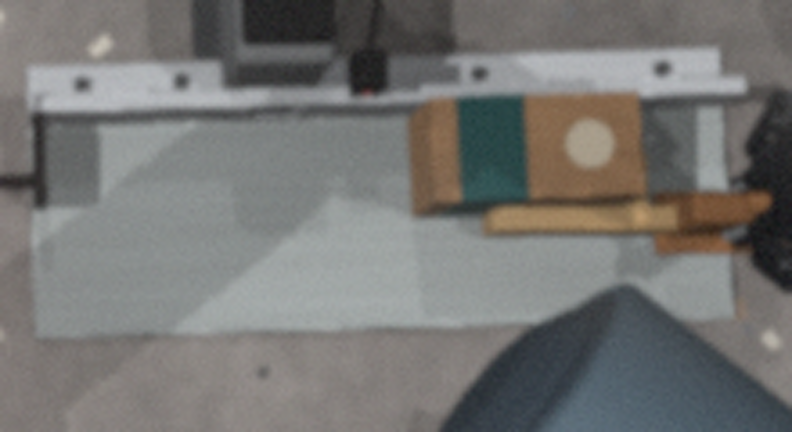

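{"name": "apply_moves", "arguments": {"steps": [[0,-0.001,0,0,0,0,0],[0,-0.001,0,0,0,0,0],[0,-0.001,0,0,0,0,0],[0,0,0,0,0,0,0]]}}

```text
time_s: 8.93
tool_pos: [0.5514, -0.3521, 0.0358]
ee_rot: [0.716, -0.698, -0.0, 0.0]
contact_force: [-0.8, 0.6, -1.3]
finger_gap: 0.244
```

{"name": "apply_moves", "arguments": {"steps": [[0,-0.001,0,0,0,0,0],[0,-0.001,0,0,0,0,0],[0,0,0,0,0,0,0]]}}

```text
time_s: 9.3
tool_pos: [0.5524, -0.3522, 0.0356]
ee_rot: [0.716, -0.698, -0.001, 0.001]
contact_force: [-4.9, -2.3, 0.1]
finger_gap: 0.244
```

```bash
python3 look.py d
```

```text
t 9.3 tcp [ 0.5524 -0.3522  0.0356] st mm [ -77.2256 -313.6766] yaw 181.52473608126886 F [-4.9135 -2.2527  0.1248] M [-0.0667  1.0815  0.8684]
```

View pics/dt.png

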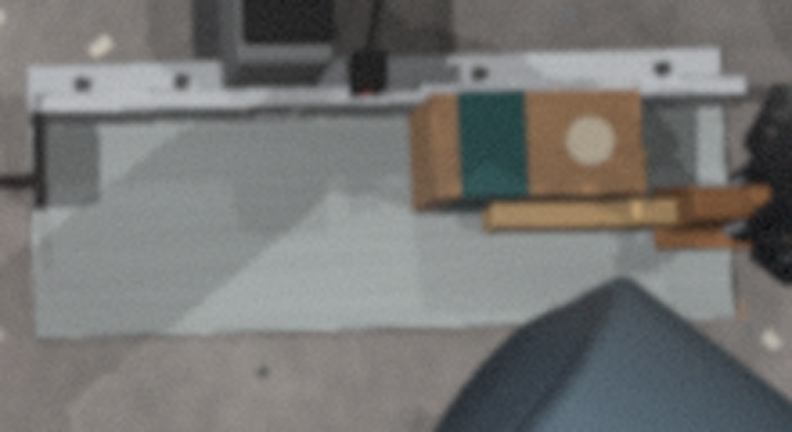

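{"name": "apply_moves", "arguments": {"steps": [[0,-0.0005,0,0,0,-0.003,0],[0,-0.0005,0,0,0,-0.003,0],[0,0,0,0,0,0,0],[0,0,0,0,0,0,0]]}}

```text
time_s: 9.9
tool_pos: [0.5535, -0.3524, 0.0357]
ee_rot: [0.718, -0.696, -0.0, 0.001]
contact_force: [-5.2, -1.4, 0.1]
finger_gap: 0.251
```

```bash
cat > st.py <<'E'
from h import *
from rig import observe
s=observe();Rm=R.from_quat(s["ee_rot"]).as_matrix()
k,q=np.cos(ST[2]),np.sin(ST[2]);d=s["tool_pos"][:2]-ST[:2];F=s["contact_force"];M=s["wrist_torque"]
print("t",s["time_s"],"z",s["tool_pos"][2],"st mm",1000*np.array([k*d[0]+q*d[1],-q*d[0]+k*d[1]]),"yaw",np.degrees(np.arctan2(Rm[1,1],Rm[0,1]))%360,"F",F,"M",M)
E
python3 st.py
```

```text
t 9.9 z 0.03567740453241895 st mm [ -76.1434 -313.9688] yaw 181.85618726918105 F [-5.2259 -1.3905  0.0713] M [-0.1629  1.03    0.7695]
```

{"name": "apply_moves", "arguments": {"steps": [[-0.002,-0.0003,0,0,0,-0.002,0],[-0.002,-0.0003,0,0,0,-0.002,0],[-0.002,0,0,0,0,0,0],[-0.002,0,0,0,0,0,0],[-0.002,0,0,0,0,0,0]]}}

```text
time_s: 10.52
tool_pos: [0.5537, -0.3443, 0.0359]
ee_rot: [0.719, -0.694, 0.001, 0.002]
contact_force: [-6.6, -5.5, -0.9]
finger_gap: 0.251
```

```bash
python3 st.py; python3 look.py e
```

```text
t 10.525 z 0.03591701530456626 st mm [ -75.7471 -305.8376] yaw 182.02533228474084 F [-6.6343 -5.4634 -0.9132] M [-1.0734  1.1479  0.7803]
t 10.525 tcp [ 0.5537 -0.3443  0.0359] st mm [ -75.7471 -305.8376] yaw 182.02533228474084 F [-6.6343 -5.4634 -0.9132] M [-1.0734  1.1479  0.7803]
```

View pics/et.png

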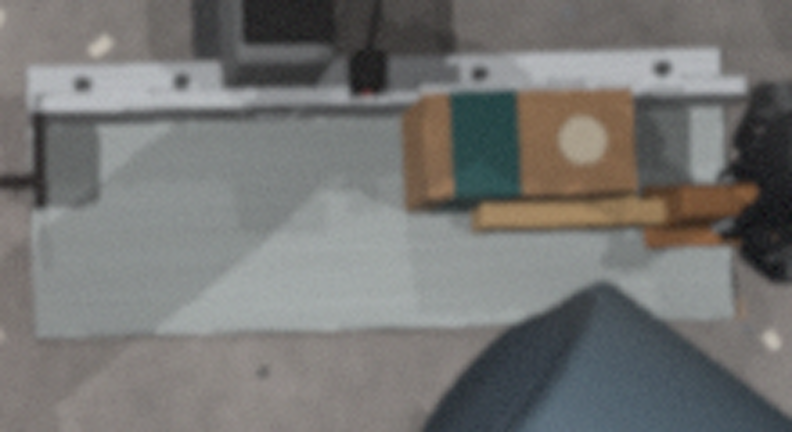

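View pics/es.png

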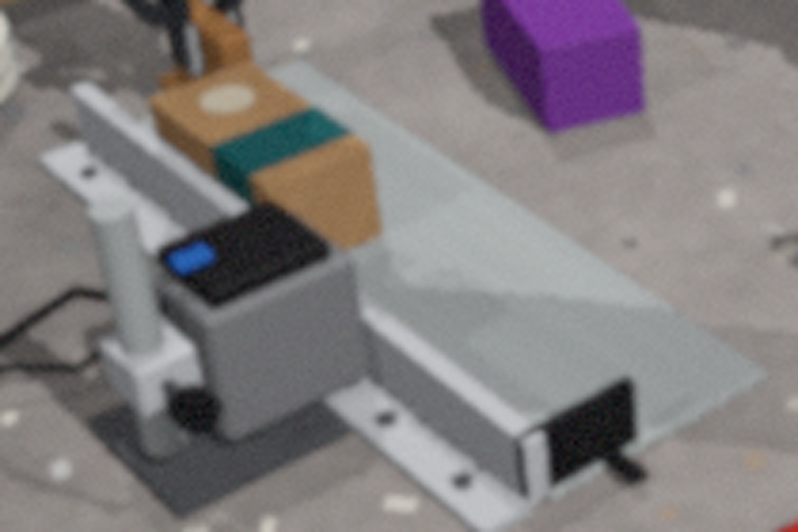

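{"name": "apply_moves", "arguments": {"steps": [[-0.003,0,0,0,0,0,0],[-0.003,0,0,0,0,0,0],[-0.003,0,0,0,0,0,0],[-0.003,0,0,0,0,0,0],[-0.003,0,0,0,0,0,0],[-0.003,0,0,0,0,0,0],[-0.003,0,0,0,0,0,0],[-0.003,0,0,0,0,0,0]]}}

```text
time_s: 11.62
tool_pos: [0.553, -0.3201, 0.0359]
ee_rot: [0.72, -0.694, 0.001, 0.002]
contact_force: [-5.1, -5.3, -2.0]
finger_gap: 0.249
```

```bash
python3 st.py
```

```text
t 11.625 z 0.035904442771521564 st mm [ -75.8753 -281.6324] yaw 182.02779635128968 F [-5.1347 -5.2912 -2.0205] M [-1.0973  1.0845  0.7498]
```

{"name": "apply_moves", "arguments": {"steps": [[-0.003,-0.0001,0,0,0,0,0],[-0.003,-0.0001,0,0,0,0,0],[-0.003,-0.0001,0,0,0,0,0],[-0.003,-0.0001,0,0,0,0,0],[-0.003,-0.0001,0,0,0,0,0],[-0.003,0,0,0,0,0,0],[-0.003,0,0,0,0,0,0],[-0.003,0,0,0,0,0,0]]}}

```text
time_s: 12.62
tool_pos: [0.5523, -0.2963, 0.0359]
ee_rot: [0.72, -0.694, 0.001, 0.003]
contact_force: [-5.7, -5.9, -0.9]
finger_gap: 0.247
```

```bash
python3 st.py; python3 look.py f
```

```text
t 12.625 z 0.035864279000744986 st mm [ -76.0067 -257.7886] yaw 182.03017950435375 F [-5.7408 -5.9285 -0.898 ] M [-1.1731  1.2821  0.8207]
t 12.625 tcp [ 0.5523 -0.2963  0.0359] st mm [ -76.0067 -257.7886] yaw 182.03017950435375 F [-5.7408 -5.9285 -0.898 ] M [-1.1731  1.2821  0.8207]
```

View pics/ft.png

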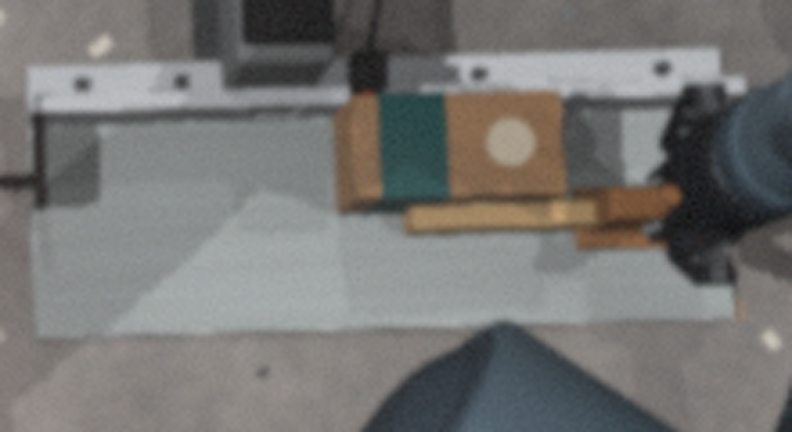

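{"name": "apply_moves", "arguments": {"steps": [[-0.003,-0.0001,0,0,0,0,0],[-0.003,0,0,0,0,0,0],[-0.003,-0.0001,0,0,0,0,0],[-0.003,0,0,0,0,0,0],[-0.003,-0.0001,0,0,0,0,0],[-0.003,0,0,0,0,0,0],[-0.003,-0.0001,0,0,0,0,0],[-0.003,0,0,0,0,0,0]]}}

```text
time_s: 13.72
tool_pos: [0.5516, -0.2725, 0.0359]
ee_rot: [0.72, -0.694, 0.001, 0.003]
contact_force: [-7.4, -6.6, -0.7]
finger_gap: 0.246
```

{"name": "apply_moves", "arguments": {"steps": [[-0.003,-0.0001,0,0,0,0,0],[-0.003,0,0,0,0,0,0],[-0.003,-0.0001,0,0,0,0,0],[-0.003,0,0,0,0,0,0],[-0.003,-0.0001,0,0,0,0,0],[-0.003,0,0,0,0,0,0],[-0.003,-0.0001,0,0,0,0,0],[-0.003,0,0,0,0,0,0]]}}

```text
time_s: 14.72
tool_pos: [0.5508, -0.2487, 0.0359]
ee_rot: [0.719, -0.695, 0.001, 0.003]
contact_force: [-7.4, -7.7, -0.7]
finger_gap: 0.247
```

```bash
python3 look.py g
```

```text
t 14.725 tcp [ 0.5508 -0.2487  0.0359] st mm [ -76.2714 -210.2108] yaw 182.01391119227588 F [-7.4429 -7.712  -0.682 ] M [-1.4398  1.5101  0.8619]
```

View pics/gt.png

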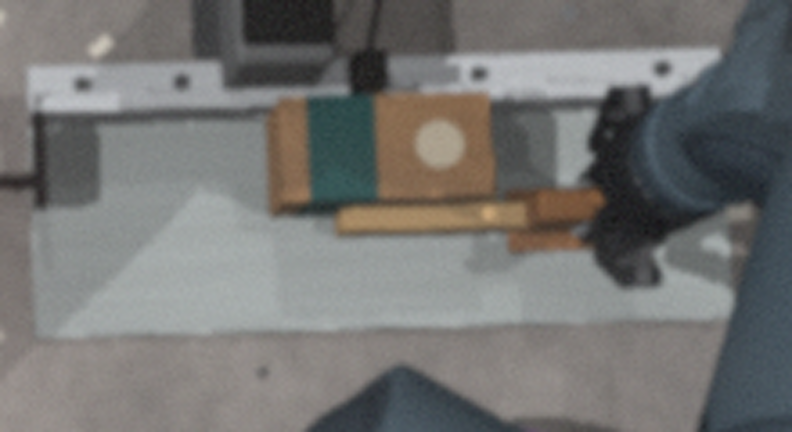

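View pics/gs.png

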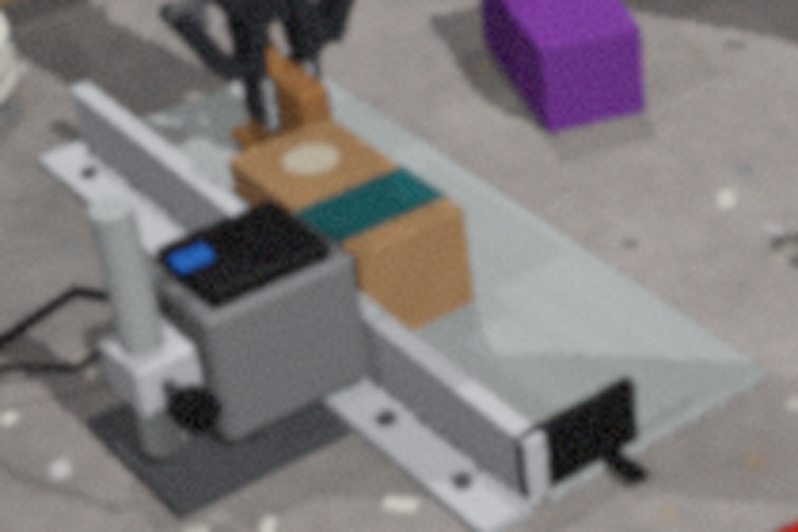

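{"name": "apply_moves", "arguments": {"steps": [[-0.003,0,0,0,0,0,0],[-0.003,0,0,0,0,0,0],[-0.003,-0.0001,0,0,0,0,0],[-0.003,0,0,0,0,0,0],[-0.003,0,0,0,0,0,0],[-0.003,-0.0001,0,0,0,0,0],[-0.003,0,0,0,0,0,0],[-0.003,-0.0001,0,0,0,0,0]]}}

```text
time_s: 15.82
tool_pos: [0.5501, -0.2249, 0.0359]
ee_rot: [0.719, -0.695, 0.001, 0.004]
contact_force: [-8.4, -8.2, -0.2]
finger_gap: 0.246
```

{"name": "apply_moves", "arguments": {"steps": [[-0.003,0,0,0,0,0,0],[-0.003,0,0,0,0,0,0],[-0.003,-0.0001,0,0,0,0,0],[-0.003,0,0,0,0,0,0],[-0.003,0,0,0,0,0,0],[-0.003,-0.0001,0,0,0,0,0],[-0.003,0,0,0,0,0,0],[-0.003,-0.0001,0,0,0,0,0]]}}

```text
time_s: 16.82
tool_pos: [0.5493, -0.2011, 0.0359]
ee_rot: [0.719, -0.695, 0.001, 0.004]
contact_force: [-9.3, -10.3, 1.1]
finger_gap: 0.25
```

```bash
python3 st.py
```

```text
t 16.825 z 0.03587250948626593 st mm [ -76.5858 -162.5323] yaw 182.00700464557062 F [ -9.261  -10.2534   1.0727] M [-1.625   1.6783  0.9225]
```

{"name": "apply_moves", "arguments": {"steps": [[-0.003,0.0001,0,0,0,0,0],[-0.003,0,0,0,0,0,0],[-0.003,0.0001,0,0,0,0,0],[-0.003,0,0,0,0,0,0],[-0.003,0,0,0,0,0,0],[-0.003,0,0,0,0,0,0],[-0.003,0,0,0,0,0,0],[-0.003,0,0,0,0,0,0]]}}

```text
time_s: 17.82
tool_pos: [0.5486, -0.1768, 0.0358]
ee_rot: [0.719, -0.695, 0.001, 0.003]
contact_force: [-8.2, -8.9, 1.0]
finger_gap: 0.253
```

```bash
python3 look.py i
```

```text
t 17.825 tcp [ 0.5486 -0.1768  0.0358] st mm [ -76.7721 -138.2097] yaw 182.01024449832073 F [-8.2131 -8.8847  1.0419] M [-1.5418  1.5689  0.8295]
```

View pics/it.png

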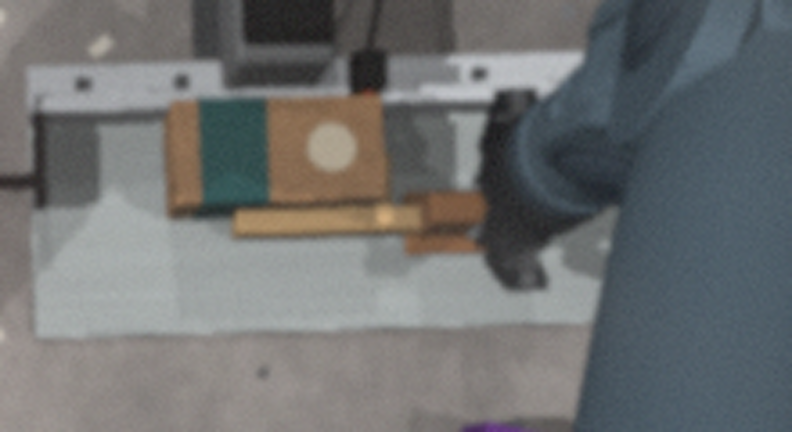

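{"name": "apply_moves", "arguments": {"steps": [[-0.003,0,0,0,0,0,0],[-0.003,0,0,0,0,0,0],[-0.003,0,0,0,0,0,0],[-0.003,0,0,0,0,0,0],[-0.003,0,0,0,0,0,0],[-0.003,0,0,0,0,0,0],[-0.003,0,0,0,0,0,0],[-0.003,0,0,0,0,0,0]]}}

```text
time_s: 18.92
tool_pos: [0.5478, -0.1526, 0.0358]
ee_rot: [0.719, -0.695, 0.001, 0.003]
contact_force: [-6.8, -8.2, 0.3]
finger_gap: 0.249
```

{"name": "apply_moves", "arguments": {"steps": [[-0.003,0,0,0,0,0,0],[-0.003,0,0,0,0,0,0],[-0.003,0,0,0,0,0,0],[-0.003,0,0,0,0,0,0],[-0.003,0,0,0,0,0,0],[-0.003,0,0,0,0,0,0],[-0.003,0,0,0,0,0,0],[-0.003,0,0,0,0,0,0]]}}

```text
time_s: 19.92
tool_pos: [0.547, -0.1285, 0.0358]
ee_rot: [0.719, -0.695, 0.001, 0.003]
contact_force: [-6.5, -7.9, 1.0]
finger_gap: 0.245
```

```bash
python3 look.py j
```

```text
t 19.925 tcp [ 0.547  -0.1285  0.0358] st mm [-77.1113 -89.8988] yaw 182.02343477945882 F [-6.5076 -7.9359  1.0125] M [-1.4903  1.4288  0.8214]
```

View pics/jt.png

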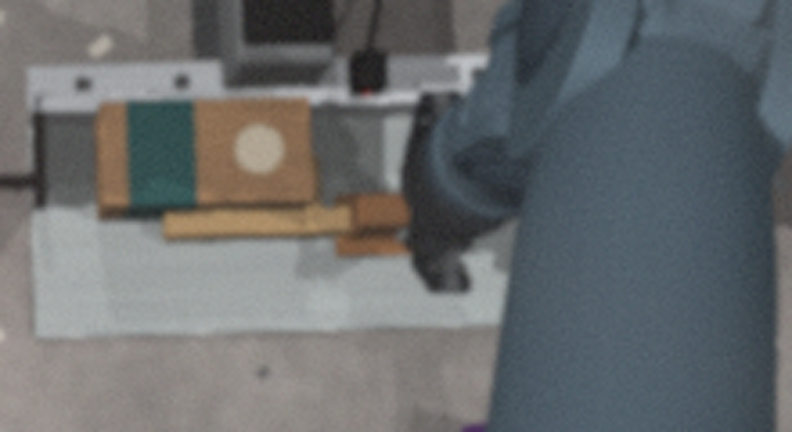

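38 mm left to the stop.

{"name": "apply_moves", "arguments": {"steps": [[-0.003,0,0,0,0,0,0],[-0.003,0,0,0,0,0,0],[-0.003,0,0,0,0,0,0],[-0.003,0,0,0,0,0,0],[-0.003,0,0,0,0,0,0],[-0.003,0,0,0,0,0,0],[-0.003,0,0,0,0,0,0],[-0.003,0,0,0,0,0,0]]}}

```text
time_s: 21.02
tool_pos: [0.5462, -0.1043, 0.0358]
ee_rot: [0.72, -0.694, 0.001, 0.003]
contact_force: [-7.1, -8.1, 1.5]
finger_gap: 0.246
```

{"name": "apply_moves", "arguments": {"steps": [[-0.002,0,0,0,0,0,0],[-0.002,0,0,0,0,0,0],[-0.002,0,0,0,0,0,0],[-0.002,0,0,0,0,0,0],[-0.001,0,0,0,0,0,0],[-0.001,0,0,0,0,0,0]]}}

```text
time_s: 21.78
tool_pos: [0.5459, -0.0943, 0.0358]
ee_rot: [0.72, -0.694, 0.001, 0.003]
contact_force: [-6.0, -8.4, 0.9]
finger_gap: 0.246
```

```bash
python3 look.py k
```

```text
t 21.775 tcp [ 0.5459 -0.0943  0.0358] st mm [-77.3567 -55.6993] yaw 182.03423847970618 F [-6.017  -8.4005  0.9434] M [-1.4093  1.3486  0.7563]
```

View pics/kt.png

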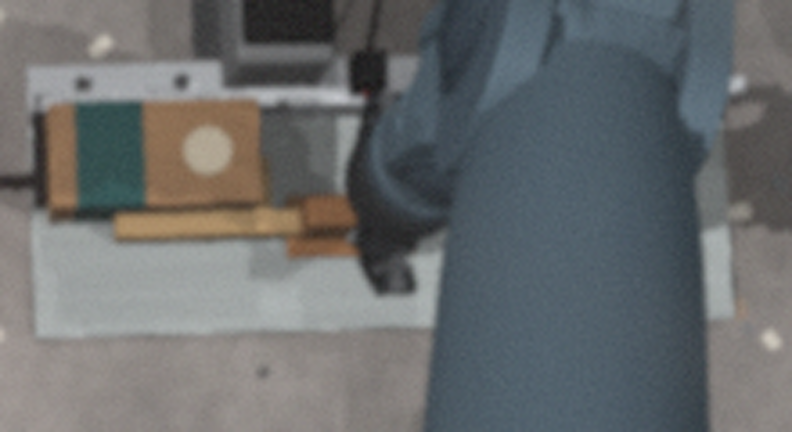

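{"name": "apply_moves", "arguments": {"steps": [[-0.001,0,0,0,0,0,0],[-0.001,0,0,0,0,0,0],[-0.001,0,0,0,0,0,0]]}}

```text
time_s: 22.25
tool_pos: [0.5459, -0.0926, 0.0359]
ee_rot: [0.719, -0.695, 0.002, 0.004]
contact_force: [-7.0, -13.6, 0.2]
finger_gap: 0.245
```

{"name": "apply_moves", "arguments": {"steps": [[-0.001,0,0,0,0,0,0],[-0.001,0,0,0,0,0,0]]}}

```text
time_s: 22.5
tool_pos: [0.5459, -0.0925, 0.0362]
ee_rot: [0.719, -0.695, 0.003, 0.005]
contact_force: [-8.2, -19.2, 1.3]
finger_gap: 0.246
```

```bash
python3 look.py l
```

```text
t 22.5 tcp [ 0.5459 -0.0925  0.0362] st mm [-77.359  -53.9045] yaw 181.9571353937 F [ -8.1774 -19.1744   1.3173] M [-3.0613  1.6113  0.9677]
```

View pics/lt.png

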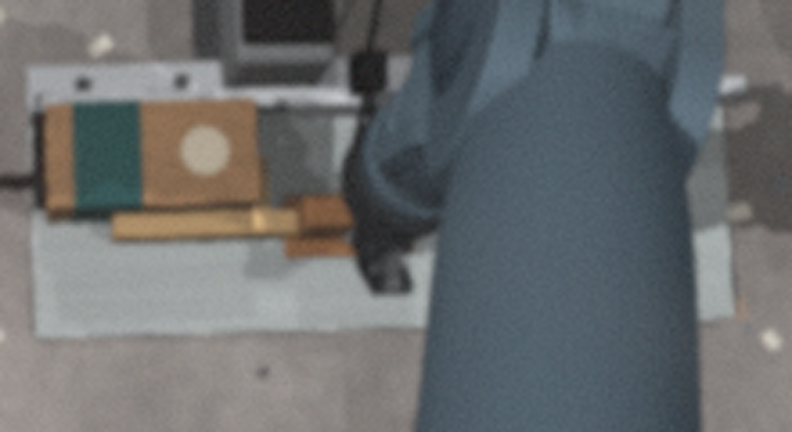

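View pics/ls.png

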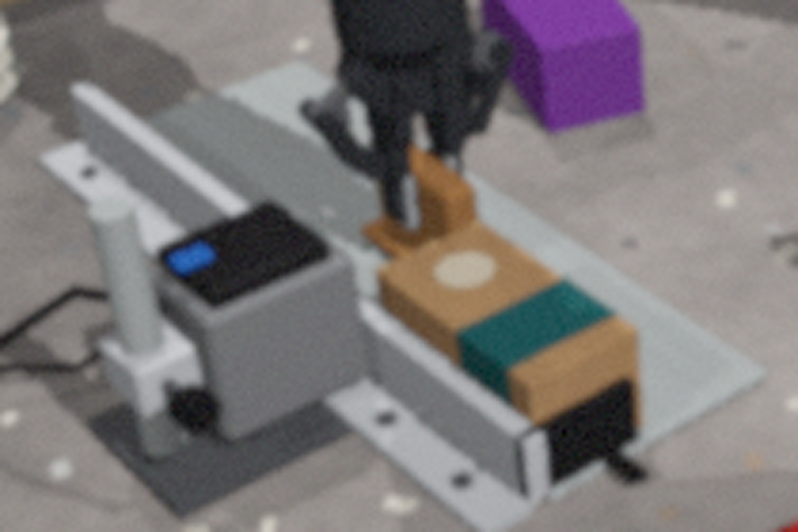

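{"name": "apply_moves", "arguments": {"steps": [[0.001,0,0,0,0,0,0],[0.001,0,0,0,0,0,0],[0.001,0,0,0,0,0,0],[0.001,0,0,0,0,0,0]]}}

```text
time_s: 23.1
tool_pos: [0.5459, -0.0925, 0.0357]
ee_rot: [0.72, -0.694, 0.0, 0.002]
contact_force: [-4.8, -3.3, -0.6]
finger_gap: 0.248
```

```bash
python3 st.py
```

```text
t 23.1 z 0.03571065543038941 st mm [-77.3897 -53.9345] yaw 182.04934138844928 F [-4.79   -3.2685 -0.5501] M [-0.9154  1.1052  0.7175]
```

{"name": "apply_moves", "arguments": {"steps": [[0.0008,0.0003,0,0,0,0,0],[0.0007,0.0005,0,0,0,0,0],[0.0005,0.0005,0,0,0,0,0]]}}

```text
time_s: 23.48
tool_pos: [0.5455, -0.0926, 0.0354]
ee_rot: [0.72, -0.694, -0.001, -0.0]
contact_force: [-3.0, 1.0, -2.6]
finger_gap: 0.25
```

```bash
python3 look.py m
```

```text
t 23.475 tcp [ 0.5455 -0.0926  0.0354] st mm [-77.7352 -53.9943] yaw 182.07422286977433 F [-3.0174  1.0472 -2.6152] M [-0.1767  0.681   0.3925]
```

View pics/mt.png

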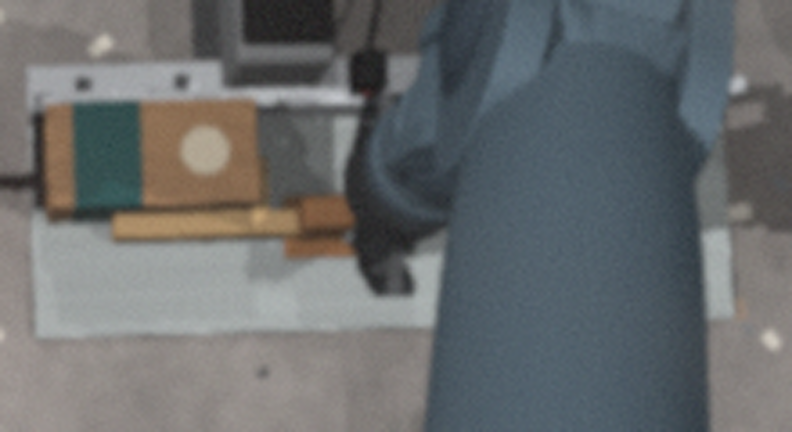

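{"name": "apply_moves", "arguments": {"steps": [[0,0.001,0,0,0,0,0],[0.001,0.001,0,0,0,0,0],[0.002,0.001,0,0,0,0,0],[0.005,0.001,0,0,0,0,0],[0.01,0,0,0,0,0,0],[0.01,0.003,0,0,0,0,0],[0.01,0.01,0,0,0,0,0]]}}

```text
time_s: 24.45
tool_pos: [0.5307, -0.1329, 0.0359]
ee_rot: [0.72, -0.694, 0.0, -0.0]
contact_force: [-0.4, 0.0, -2.0]
finger_gap: 0.241
```

```bash
python3 look.py n
```

```text
t 24.45 tcp [ 0.5307 -0.1329  0.0359] st mm [-93.5268 -93.893 ] yaw 182.04546174236341 F [-0.4162  0.0444 -1.9515] M [-0.0511  0.0067  0.0082]
```

View pics/nt.png

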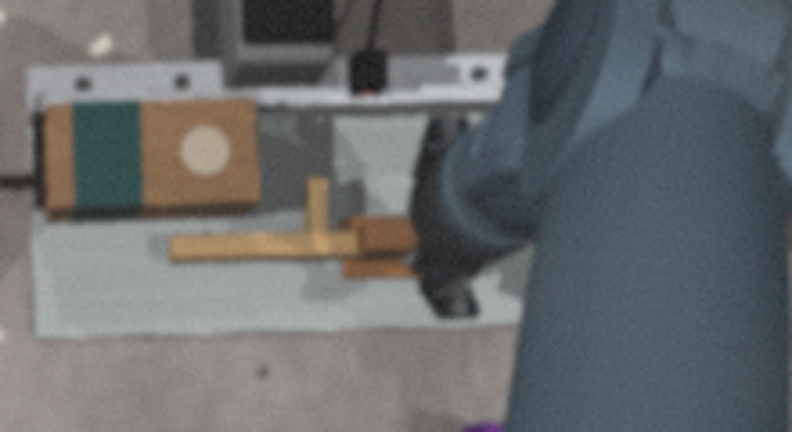

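View pics/ns.png

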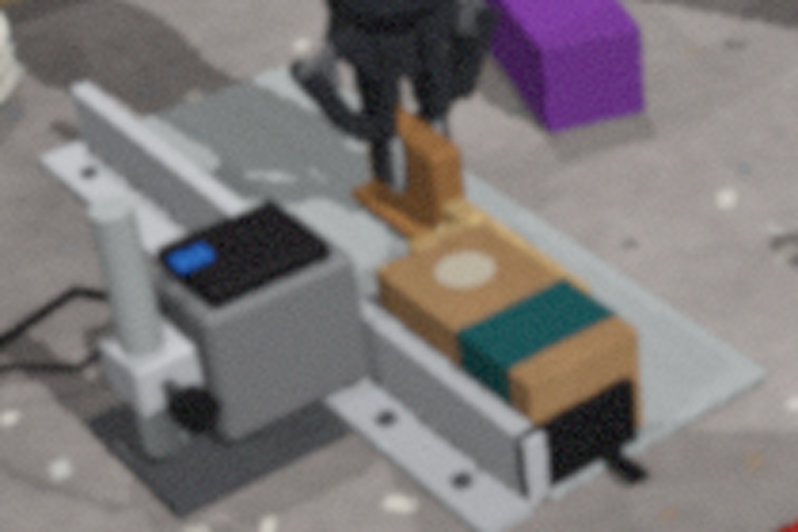

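{"name": "apply_moves", "arguments": {"steps": [[0,0,-0.015,0,0,0,0],[0,0,-0.035,0,0,0,0],[0,0,-0.045,0,0,0,0],[0,0,-0.045,0,0,0,0],[0,0,-0.01,0,0,0,0]]}}

```text
time_s: 25.18
tool_pos: [0.533, -0.1322, 0.1903]
ee_rot: [0.72, -0.694, 0.004, -0.002]
contact_force: [0.2, -0.3, -1.8]
finger_gap: 0.248
```

Run:
```python
from h import *
plan([.4519,.3293,.18],86.7,15)
```

```text
pos [ 0.533  -0.1322  0.1903] yaw -177.90040572434526 d [-0.0811  0.4615 -0.0103] dyaw -95.39959427565475
[-0.0309, 0.0043, 0.0007, 0, 0, 0.111]
[-0.0303, 0.0077, 0.0007, 0, 0, 0.111]
[-0.0292, 0.011, 0.0007, 0, 0, 0.111]
[-0.0278, 0.0142, 0.0007, 0, 0, 0.111]
[-0.0261, 0.0172, 0.0007, 0, 0, 0.111]
[-0.024, 0.0199, 0.0007, 0, 0, 0.111]
[-0.0217, 0.0225, 0.0007, 0, 0, 0.111]
[-0.0191, 0.0247, 0.0007, 0, 0, 0.111]
[-0.0162, 0.0267, 0.0007, 0, 0, 0.111]
[-0.0131, 0.0283, 0.0007, 0, 0, 0.111]
[-0.0099, 0.0296, 0.0007, 0, 0, 0.111]
[-0.0066, 0.0305, 0.0007, 0, 0, 0.111]
[-0.0032, 0.0311, 0.0007, 0, 0, 0.111]
[0.0003, 0.0312, 0.0007, 0, 0, 0.111]
[0.0038, 0.031, 0.0007, 0, 0, 0.111]
```

{"name": "apply_moves", "arguments": {"steps": [[-0.031,0.0043,0,0,0,0.111,0],[-0.03,0.0077,0,0,0,0.111,0],[-0.029,0.011,0,0,0,0.111,0],[-0.028,0.0142,0,0,0,0.111,0],[-0.026,0.0172,0,0,0,0.111,0],[-0.024,0.02,0,0,0,0.111,0],[-0.0217,0.0225,0,0,0,0.111,0],[-0.019,0.0247,0,0,0,0.111,0]]}}

```text
time_s: 26.18
tool_pos: [0.486, 0.1152, 0.185]
ee_rot: [-0.35, 0.937, 0.0, -0.001]
contact_force: [0.5, -0.1, -1.9]
finger_gap: 0.248
```

{"name": "apply_moves", "arguments": {"steps": [[-0.0162,0.0267,0,0,0,0.111,0],[-0.013,0.0283,0,0,0,0.111,0],[-0.01,0.0296,0,0,0,0.111,0],[-0.0066,0.0305,0,0,0,0.111,0],[-0.003,0.031,0,0,0,0.111,0],[0,0.031,0,0,0,0.111,0],[0.004,0.031,0,0,0,0.111,0],[0,0,0,0,0,0,0]]}}

```text
time_s: 27.18
tool_pos: [0.448, 0.3306, 0.1849]
ee_rot: [0.027, 1.0, -0.0, -0.001]
contact_force: [-0.3, 0.5, -1.1]
finger_gap: 0.248
```

{"name": "apply_moves", "arguments": {"steps": [[0,0,0,0,0,0,0],[0,0,0,0,0,0,0]]}}

```text
time_s: 27.42
tool_pos: [0.4492, 0.3281, 0.1855]
ee_rot: [0.029, 1.0, -0.0, -0.0]
contact_force: [-0.1, 0.2, -2.1]
finger_gap: 0.25
```

Run:
```python
from h import *
from rig import observe,capture
s=observe();print(s["time_s"],s["ee_rot"])
c=capture("wrist");cv2.imwrite("pics/w5.png",c["pixels"][:,:,::-1])
c=capture("top");crop(c["pixels"],200,140,120,140,4.2,"pics/t5.png")
c=capture("scene");crop(c["pixels"],230,220,220,180,3.6,"pics/s5.png")
plan([.4519,.3293,.0325],86.7,6)
```

```text
27.425 [ 0.0294  0.9996 -0.0002 -0.0003]
pos [0.4495 0.3283 0.1859] yaw 86.6136888723896 d [ 0.0024  0.001  -0.1534] dyaw 0.08631112761040072
[-0.0004, 0.0002, 0.0256, 0, 0, -0.0003]
[-0.0004, 0.0002, 0.0256, 0, 0, -0.0003]
[-0.0004, 0.0002, 0.0256, 0, 0, -0.0003]
[-0.0004, 0.0002, 0.0256, 0, 0, -0.0003]
[-0.0004, 0.0002, 0.0256, 0, 0, -0.0003]
[-0.0004, 0.0002, 0.0256, 0, 0, -0.0003]
```

View pics/t5.png

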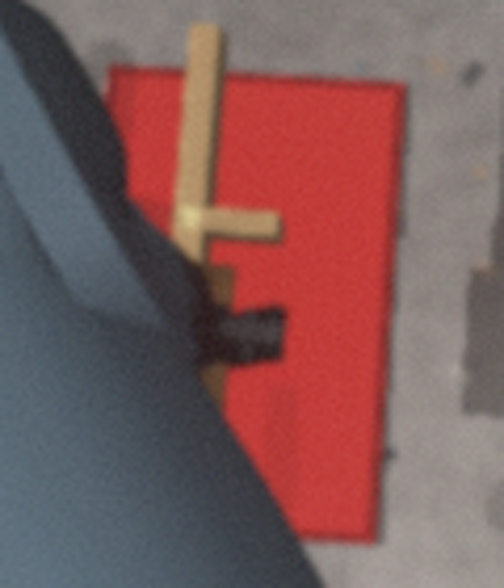

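View pics/s5.png

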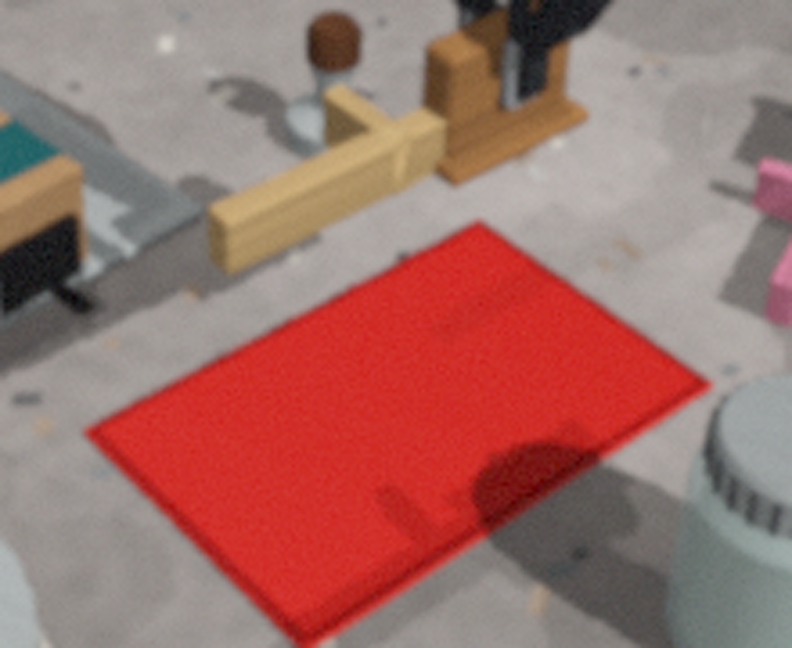

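View pics/w5.png

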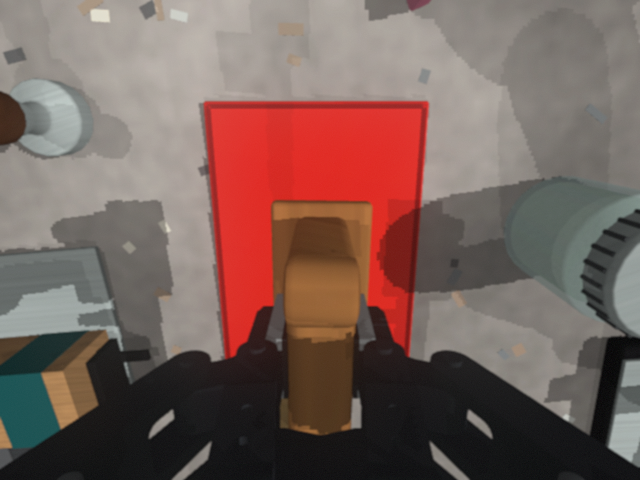

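{"name": "apply_moves", "arguments": {"steps": [[-0.0024,0.001,0.03,0,0,0,0],[0,0,0.035,0,0,0,0],[0,0,0.035,0,0,0,0],[0,0,0.025,0,0,0,0],[0,0,0.015,0,0,0,0],[0,0,0.008,0,0,0,0],[0,0,0.003,0,0,0,0],[0,0,0,0,0,0,0]]}}

```text
time_s: 28.58
tool_pos: [0.4523, 0.3301, 0.0355]
ee_rot: [0.029, 1.0, 0.0, 0.001]
contact_force: [0.2, -0.7, -1.0]
finger_gap: 0.248
```

```bash
python3 st.py
```

```text
t 28.575 z 0.03547665644249385 st mm [-160.4887  370.8661] yaw 86.66700629022097 F [ 0.1988 -0.7383 -0.9663] M [ 0.0085  0.0938 -0.0012]
```

{"name": "apply_moves", "arguments": {"steps": [[0,0,0.0015,0,0,0,0],[0,0,0.0015,0,0,0,0],[0,0,0.001,0,0,0,0],[0,0,0,0,0,0,0]]}}

```text
time_s: 29.08
tool_pos: [0.452, 0.33, 0.0317]
ee_rot: [0.029, 1.0, 0.0, 0.0]
contact_force: [-2.3, -1.0, 5.2]
finger_gap: 0.247
```

Contact with the mat. Release in place, then lift.

{"name": "apply_moves", "arguments": {"steps": [[0,0,0,0,0,0,0.4],[0,0,0,0,0,0,0.6],[0,0,0,0,0,0,1],[0,0,0,0,0,0,1],[0,0,0,0,0,0,1],[0,0,0,0,0,0,1],[0,0,0,0,0,0,1]]}}

```text
time_s: 29.95
tool_pos: [0.4518, 0.3298, 0.0308]
ee_rot: [0.029, 1.0, 0.0, 0.0]
contact_force: [0.3, 0.2, -0.0]
finger_gap: 0.999
```

{"name": "apply_moves", "arguments": {"steps": [[0,0,-0.015,0,0,0,1],[0,0,-0.03,0,0,0,1],[0,0,-0.04,0,0,0,1],[0,0,-0.05,0,0,0,1],[0,0,-0.05,0,0,0,1],[0,0,0,0,0,0,1]]}}

```text
time_s: 30.7
tool_pos: [0.4546, 0.3314, 0.2219]
ee_rot: [0.029, 1.0, 0.003, 0.005]
contact_force: [-0.8, -0.0, 0.4]
finger_gap: 0.998
```

Run:
```python
from h import *
from rig import observe,capture
s=observe();print(s["time_s"],s["tool_pos"],s["finger_gap"],s["contact_force"])
c=capture("wrist");cv2.imwrite("pics/w6.png",c["pixels"][:,:,::-1])
import pickle;pickle.dump((s,c),open("w6.pkl","wb"))
def draw(c,pts,img):
    for p in proj(c,np.array(pts)): cv2.circle(img,tuple(int(round(v)) for v in p*4),3,(255,0,0),-1)
P=[]
for x in(-.07,0):
    for y in(.018,.158):
        for z in(.006,.071): P.append([*st2w(x,y),z])
for n,(x0,y0,w,h) in {"top":(325,130,190,120),"scene":(100,190,190,140)}.items():
    c=capture(n);big=cv2.resize(c["pixels"],None,fx=4,fy=4,interpolation=cv2.INTER_CUBIC);draw(c,P,big)
    cv2.imwrite(f"pics/fin_{n}.png",big[y0*4:(y0+h)*4,x0*4:(x0+w)*4,::-1]); cv2.imwrite(f"pics/full_{n}.png",c["pixels"][:,:,::-1])
```

```text
30.7 [0.4546 0.3314 0.2219] 0.9978762885870784 [-0.7828 -0.0053  0.4348]
```

View pics/fin_top.png

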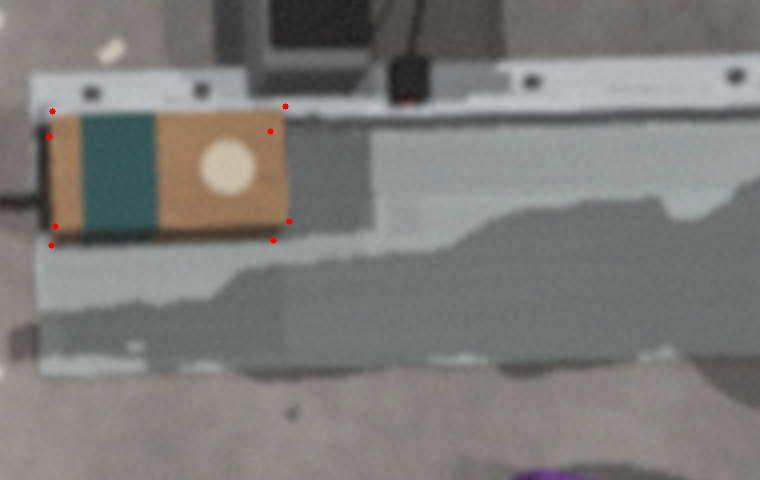

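View pics/fin_scene.png

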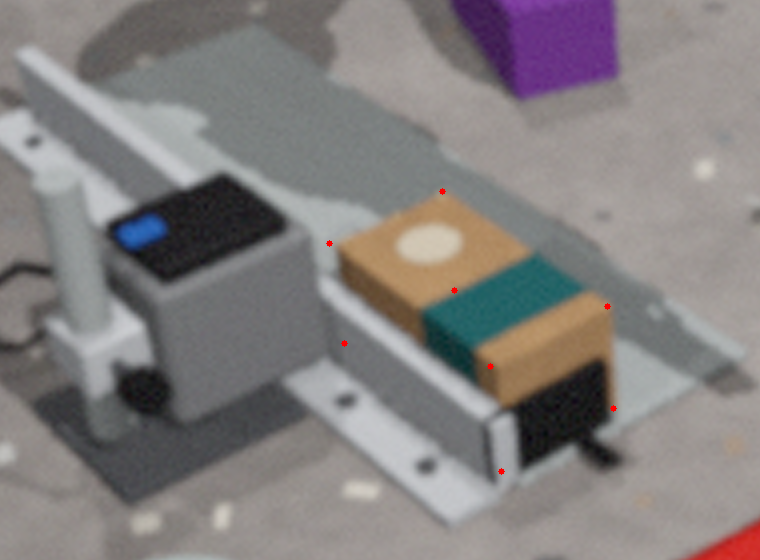

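View pics/full_scene.png

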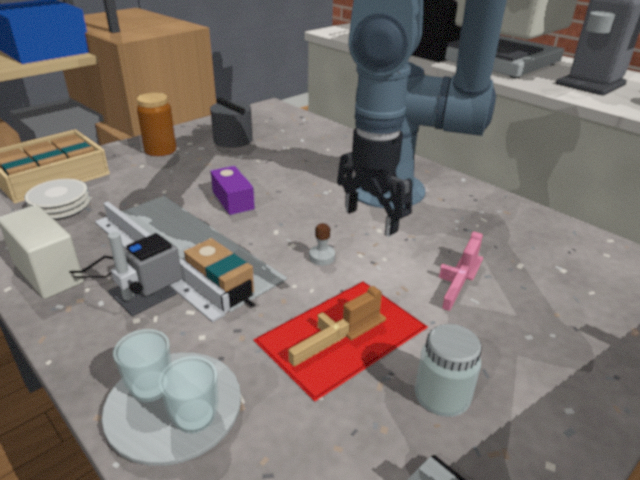

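View pics/w6.png

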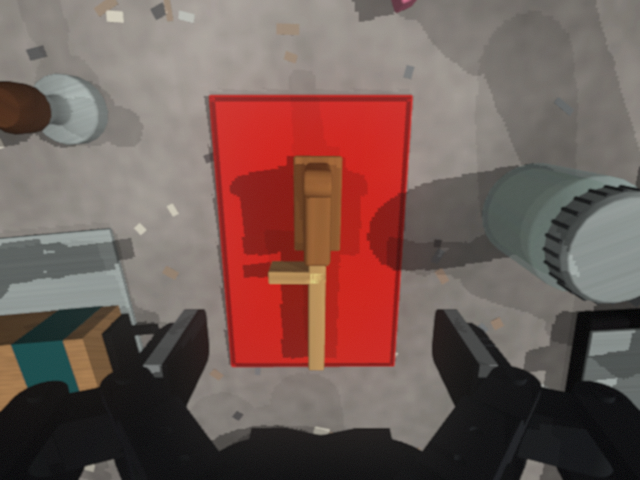

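Stick stands on its sole on the mat. Before handing in, a closer look straight down on the carton/rail line with the wrist camera.

Run:
```python
from h import *
p=st2w(.0,.170)
plan([p[0],p[1],.24],181.4,14)
s,c=__import__("pickle").load(open("w6.pkl","rb"));T=wristT(c,s)
wfit("stick",c,T,[((-22,-45,13),(342,157)),((22,-45,13),(294,157)),((-8,165,35),(325,369)),((8,165,35),(309,369)),((45,70,35),(269,284))],[.452,.33,-1.6])
wfit("mat",c,T,[((-140,-90,5),(210,96)),((-140,90,5),(412,96)),((140,90,5),(394,366)),((140,-90,5),(232,366))],[.496,.322,-.05])
```

```text
pos [0.4514 0.3296 0.2157] yaw 86.663779499532 d [ 0.1663 -0.1964  0.0243] dyaw 94.736220500468
[-0.0127, -0.0133, -0.0017, 0, 0, -0.1181]
[-0.011, -0.0147, -0.0017, 0, 0, -0.1181]
[-0.0092, -0.0159, -0.0017, 0, 0, -0.1181]
[-0.0073, -0.0169, -0.0017, 0, 0, -0.1181]
[-0.0052, -0.0176, -0.0017, 0, 0, -0.1181]
[-0.0031, -0.0181, -0.0017, 0, 0, -0.1181]
[-0.001, -0.0184, -0.0017, 0, 0, -0.1181]
[0.0012, -0.0183, -0.0017, 0, 0, -0.1181]
[0.0034, -0.0181, -0.0017, 0, 0, -0.1181]
[0.0055, -0.0175, -0.0017, 0, 0, -0.1181]
[0.0075, -0.0168, -0.0017, 0, 0, -0.1181]
[0.0094, -0.0158, -0.0017, 0, 0, -0.1181]
[0.0112, -0.0146, -0.0017, 0, 0, -0.1181]
[0.0129, -0.0131, -0.0017, 0, 0, -0.1181]
stick [ 0.4542  0.3296 -1.6354] deg -93.70128398963809
[[0.5, -0.7], [-0.6, -1.0], [-0.1, 1.8], [0.0, 1.8], [0.1, -0.0]]
mat [ 0.4975  0.3216 -0.0576] deg -3.299870895267439
[[-1.8, -0.5], [1.9, -0.5], [1.1, 1.8], [-1.1, 2.5]]
```

{"name": "apply_moves", "arguments": {"steps": [[-0.0127,-0.0133,-0.003,0,0,-0.118,1],[-0.011,-0.0147,-0.003,0,0,-0.118,1],[-0.009,-0.016,-0.003,0,0,-0.118,1],[-0.0073,-0.017,-0.003,0,0,-0.118,1],[-0.005,-0.0176,-0.003,0,0,-0.118,1],[-0.003,-0.018,-0.003,0,0,-0.118,1],[-0.001,-0.0184,-0.003,0,0,-0.118,1]]}}

```text
time_s: 31.72
tool_pos: [0.5336, 0.2304, 0.235]
ee_rot: [-0.376, 0.926, 0.0, -0.002]
contact_force: [0.1, 0.8, -0.2]
finger_gap: 1.001
```

{"name": "apply_moves", "arguments": {"steps": [[0.001,-0.0183,-0.001,0,0,-0.118,1],[0.0034,-0.018,-0.001,0,0,-0.118,1],[0.0055,-0.0175,0,0,0,-0.118,1],[0.0075,-0.017,0,0,0,-0.118,1],[0.0094,-0.016,0,0,0,-0.118,1],[0.011,-0.0146,0,0,0,-0.118,1],[0.013,-0.013,0,0,0,-0.118,1],[0,0,0,0,0,0,1]]}}

```text
time_s: 32.72
tool_pos: [0.6173, 0.1322, 0.2367]
ee_rot: [0.714, -0.7, -0.001, 0.001]
contact_force: [-1.0, 0.2, 0.2]
finger_gap: 0.999
```

{"name": "apply_moves", "arguments": {"steps": [[0,0,0,0,0,0,1],[0,0,0,0,0,0,1]]}}

```text
time_s: 32.98
tool_pos: [0.6171, 0.1338, 0.2386]
ee_rot: [0.715, -0.699, -0.0, 0.0]
contact_force: [1.1, 0.1, 0.1]
finger_gap: 1.002
```

Run:
```python
from h import *
from rig import observe,capture
s=observe();c=capture("wrist");print(s["time_s"],s["tool_pos"])
import pickle;pickle.dump((s,c),open("w7.pkl","wb"))
cv2.imwrite("pics/w7.png",c["pixels"][:,:,::-1])
```

```text
32.975 [0.6171 0.1338 0.2386]
```

View pics/w7.png

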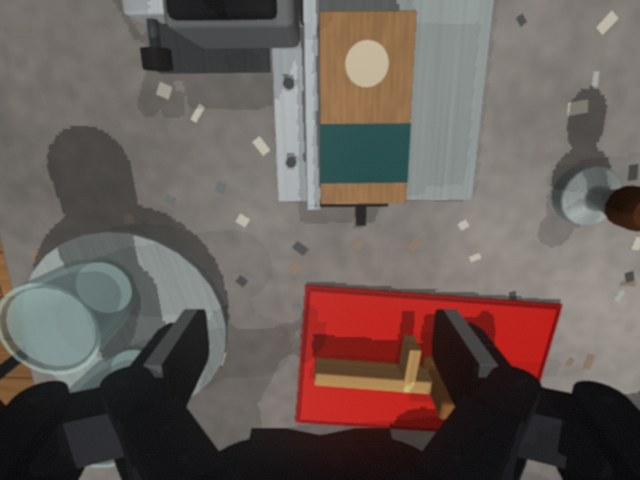

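Run:
```python
from h import *
import pickle
s,c=pickle.load(open("w7.pkl","rb"))
crop(c["pixels"],280,0,150,220,3.6 if 0 else 2.7,"pics/w7a.png")
crop(c["pixels"],295,150,125,70,6,"pics/w7b.png")
crop(c["pixels"],295,0,125,70,6,"pics/w7c.png")
```

View pics/w7b.png

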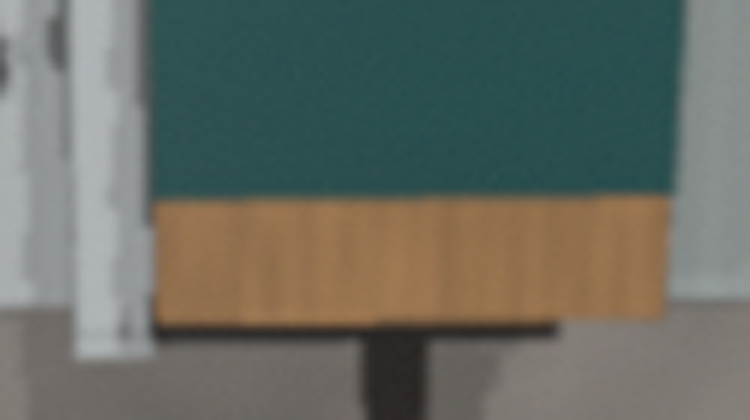

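View pics/w7c.png

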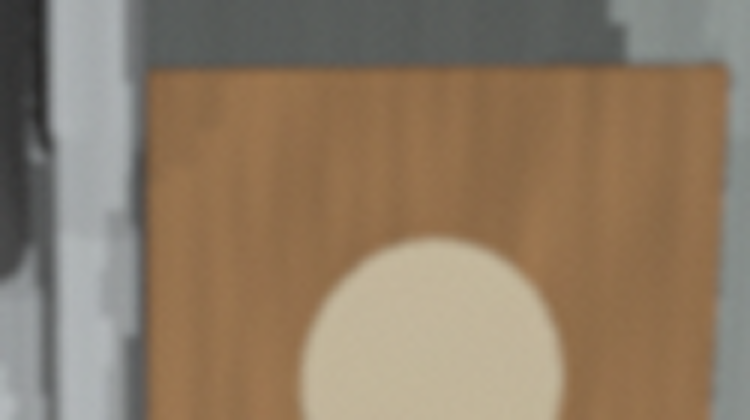

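Run:
```python
from h import *
import pickle
s,c=pickle.load(open("w7.pkl","rb"));T=wristT(c,s)
k,q=np.cos(ST[2]),np.sin(ST[2])
for n,u,v,z in(("cart trail rail-corner",319.7,11.3,.071),("cart lead rail-corner",320.6,203.5,.071),("cart trail near",416,11.3,.071),("cart lead near",405.8,202.7,.071),("rail upper",317.3,10,.046),("rail lower",320.4,208,.046),("stop face top",350,204.5,.046)):
    d=unproj(c,u,v,z,T)[:2]-ST[:2];print(n,(1000*np.array([k*d[0]+q*d[1],-q*d[0]+k*d[1]])).round(1))
```

```text
cart trail rail-corner [-1.1 18.4]
cart lead rail-corner [ -1.6 157.8]
cart trail near [-69.9  18.5]
cart lead near [-71.6 157.3]
rail upper [ 0.7 11.4]
rail lower [ -1.5 167. ]
stop face top [-27.8 163.9]
```

```bash
python3 -c "
from rig import close_job;print(close_job())"
```

```text
the job is handed in; nothing more can be done
None
```

The carton is home against the guide rail and end stop, and the stick is back on the red mat. I handed the job in at about 33 s of the allowed 67 s.

**What I did:** I gripped the wooden stick, squared the carton against the rail with the blade, and slid it with the heel at about 24 mm/s. Side force was held at 5–9 N all the way past the head. At the stop the push force rose to 19 N. I eased the heel off, then the blade, and laid the stick back and let go.

**Last checks:**
- **Carton:** its ends measured y 18 and 158 mm in the station frame, as intended. It looks parallel to the rail within about 0.3–0.5°.
- **Stick:** standing on its sole and aligned with the mat. The handle is about 43 mm from the mat centre, towards the robot, so that the whole 210 mm stick lies on the mat.
- **Bystanders:** I never moved near the sugar jar, and only carried the stick past the tamper well above it. Both look undisturbed in the last pictures.

**Disagreements:**
- The top camera placed the carton about 1.5 px (about 3 mm) nearer the robot than the model predicted.
- The final wrist view read up to about 1.8 mm between rail and carton at its trailing end. I put both down to calibration and pixel error, because the side force held steady through the feed.

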